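# Tip out the steel packer and file it

### The arm

A 6-joint arm with a two-finger parallel gripper is mounted at the origin on the work surface. World frame = base frame: x ahead of the robot, y to its left, z up, the work surface at z = 0. Lengths are in m, angles in rad, forces in N, time in s.
With the tool pointing down it reaches from about 0.325 to 0.775 m from the base axis. Payload 5.5 kg.
Tool frame: the origin (TCP) lies midway between the tips of the shut fingers; the grasp point (between the pads) lies robot.grasp_offset behind it (robot.grasp_offset is the distance from the TCP to the grasp point, in m); z points along the fingers, y is the direction in which the jaws open and shut (so a half turn about z gives the same grasp; the last joint's range is limited). The gripper opens to 85 mm and grips with 20 to 120 N. Pads are 22 mm wide; open, the fingers measure 114 mm over their backs; the gripper's body (76 mm by 85 mm) begins 54 mm behind the grasp point. The pads swing forward as they close: fully open they stand 13 mm farther back than shut.
Start: joints at [-1.328, 0.091, 1.231, -0, 1.82, -0.057], TCP at [0.177, -0.573, 0.2] pointing down, gripper open.
Joint ranges: [-2.87, 2.87], [-0.86, 2.18], [0.17, 2.46], [-1.51, 4.65], [0.06, 2.69], [-2.65, 2.65]. Speed limits (rad/s): [2.57, 2.57, 3.01, 3.14, 3.14, 3.14].

### API

Orientations are given as a unit quaternion [x, y, z, w].
In Python, from bench import status, imaging, job, robot gives the robot as it stands.
- The arm moves only by the tool servo_tool, never from a script. Its argument "increments" is a list of rows, each a list of 7 numbers: the shift along the tool's x, y, z in m, then the turn, a rotation vector about the tool's x, y, z in rad, then the closure, from -1 (fully open) to 1 (shut). A call has 1 to 5 rows; each row is the pose to reach, as a shift and turn from the pose commanded when the call began, along the tool's axes at that moment; what a row does not reach only later rows make up. A row lasts 1/10 s, in which the tool goes at most 50 mm and 8.59 degrees, less where a joint would pass 70% of its speed; a pose out of reach is approached as far as the arm can. A call with a gripper value outside its range is refused whole. The fingers move at their own pace and stop on an object; the grip force is fixed at half the most. Time passes only in rows, so rows that repeat a pose let the fingers close. It gives the time, the measured TCP pose, the force and the opening at its end, in the units of the state.
- status.state(): the state, without advancing time (a new reading comes with each control period).
- imaging.camera(name): name is "scene" or "side" or "wrist"; returns the picture (400x640x3 uint8, red, green, blue); there is no depth.
- imaging.camera_info(name): a dict with "intrinsics" (3x3 intrinsics, pixels), "xyz" and "orientation" of the camera in the world. Camera axes: x right, y up, looking along -z (the intrinsics and any distortion apply to the point x, -y, -z); pixel columns grow to the right and rows downward; lengths in m; the calibration is good to about 2 mm. A picture is of the moment at which its call begins: read the wrist's pose just before it. camera_info takes no time and is no camera call; for the wrist camera it gives the pose at the moment of the call.
- job.job_done(): hands the job in, once; it reports no verdict.
The state is a dict: "clock": time; "joint_pos": joint angles; "qd": joint speeds; "effort": joint torques, N m; "position": TCP position; "ee_rot": TCP orientation; "ft_force": force on the tool from outside, world axes, zero at the start; "moment": the same for the moment, N m; "grip_width": finger opening in m.
Only numpy, scipy, OpenCV 4.12 (cv2) and the standard library are available. Lean on these libraries where they do the work, as an engineer would, in place of code of your own. Each camera call takes 0.05 s, during which the arm holds its last target.

### The job

In the black tip-out tray, press down the end of the flat steel packer that hangs over the ramp and draw it down the ramp so that it stays tipped by itself when you let go, then lift it out by its raised end and stand it, leaning, in the aluminium rest and let go of it there. Take it again by its two broad faces and lower it into the empty bay of the grey rack so that it stands upright on the bay's floor. Never let it drop, do not press it hard into the tray, and leave the other things where they are.

Things in the scene. Friction and masses are not known exactly. Their poses are not given: they have to be found in the camera images.
- packer: Plain steel packing plate, 120 long (its x) x 44 wide (its y) x 8 thick (its z), about 0.3 kg. Origin: centre of its lower broad face. It starts flat in the tray, +x end (nose) over the deck, -x end (tail) hanging over the ramp, its middle 5 to the +x side of the tray's rocking edge. About 1 N on the tail tips it onto the ramp.
- tray: Fixed black tip-out tray 150 x 66 x 44 high. Origin: on the table under the rocking edge (across, along y), midway between the side walls. To +x of the edge a flat deck, 36 high, up to a 42 high end wall at x = +66.5. To -x a slippery ramp falls away at 25 degrees. Side walls 44 high, 48 apart inside, run the whole length, flush with the flat packer, so it cannot be gripped.
- rest: Fixed aluminium leaning rest, base 95 x 70 x 14. Origin: on the table under the foot line. From the foot line (along y) a support 24 wide, 69 long rises, leaning to +x at 70 degrees from level. In front of it (-x) is a groove 16 wide, floor 14 above the table, closed by a toe bar 12 high above that floor.
- rest_foot (a point): Centre of the rest's foot line, on the groove floor; axes as rest. A packer stood with a short end in the groove and a broad face against the support leans there, its top 50 free above the support.
- rack: Fixed grey rack, base 120 x 68 x 8, two upright bays 62 apart along its x; the -x bay is empty, the +x bay holds another packer. Origin: centre of underside. A bay is 13 wide (x), 50 long (y) inside; long walls 55 high with flared lips up to 66 (mouth about 23 wide); at its y ends cheeks 120 high, so a packer held by its narrow edges does not go in.
- bay_floor (a point): Centre of the floor of the empty bay, 8 above the table, at x = -31 in the rack's frame; axes as rack. A packer standing in the bay has its long axis vertical, its broad faces towards +x and -x of the rack and its top 128 above the table.
- filed_packer: The other packer, 105 x 44 x 8, loose, standing in the rack's +x bay; leave it there. Origin: centre of its lower end.
- tape_roll: Roll of white tape, 60 across, 24 high, loose bystander. Origin: centre of underside.
- pipe_fitting: Brass pipe fitting, 38 across, 36 high, loose bystander. Origin: centre of underside.
- collar: Dark steel collar, 52 across, 30 high, loose bystander. Origin: centre of underside.
- offcut: Aluminium offcut 90 x 70 x 6, loose bystander. Origin: centre of underside.
- screwdriver: Screwdriver lying on the table, loose bystander.
- wrench: Wrench lying on the table, loose bystander.
- ramp_stop (a point): Foot of the stop across the ramp (8 high), 69 down the slope from the rocking edge; axes as tray. Pressed onto the ramp and slid down 10 to 14 (14: tail at this stop), the packer stays tipped at 25 degrees by itself, nose end about 20 above the deck; slid less, it falls back flat. It may slide by itself or need drawing with the pressing finger.
Things that resemble listed ones, but are neither listed nor needed, are in the scene too. What is shaped like the packer but pink or yellow is not meant.

How it is judged:
On the way, in this order (a step that is already met when the one before it is completed fails the run):
1. the packer lies tipped on the tray's ramp by itself, not touched (angle between packer's own z axis and vertical between 0.3 and 0.6 rad and distance between packer and tray below 0.05 m and contact force between packer and tray above 0.3 N and contact force between each of the arm, the fingers and packer below 0.05 N and linear speed of packer below 0.03 m/s), for 0.3 s.
2. the packer stands leaning in the rest, let go and still (contact force between packer and rest above 0.3 N and contact force between the fingers and packer below 0.05 N and horizontal distance between packer and rest_foot below 0.05 m and angle between packer's own z axis and vertical above 0.9 rad and angle between packer's own y axis and vertical between 1.35 and 1.79 rad and linear speed of packer below 0.03 m/s), for 0.3 s.
At the end, for the whole second after the job is handed in: The packer stands on end, upright within about 0.2 rad, on the floor of the rack's empty bay (its middle 55 to 64 mm above the bay floor and within 14 mm of its centre in plan, broad faces along the bay within 0.25 rad), let go and at rest (angle between the x axis of packer and the z axis of rack, either way round below 0.2 rad and angle between the z axis of packer and the x axis of rack, either way round below 0.25 rad and z of packer in the frame of bay_floor between 0.055 and 0.064 m and horizontal distance between packer and bay_floor below 0.014 m and contact force between the fingers and packer below 0.05 N and linear speed of packer below 0.02 m/s); the robot touches nothing.
It fails at once if the packer is dropped (faster than 0.6 m/s while not held) (linear speed of packer above 0.6 m/s and contact force between the fingers and packer below 0.05 N).
It fails at once if the packer is pressed into the tray with more than 80 N (contact force between packer and tray above 80 N).
It fails at once if another thing is moved more than 30 mm (distance of any of filed_packer, tape_roll, pipe_fitting, collar, offcut, screwdriver, wrench from where it was at the start of the episode above 0.03 m).
It also fails if it takes over 72 s, if anything falls off the work surface, if the arm or the gripper's body presses on something with over 40 N, if the wrist force passes 120 N, or if a joint passes its speed limit or range.

## Working session

There is one attempt and no reset: what is moved stays moved. The work goes in short steps, Python scripts to look and compute and a tool call to move; the robot and the scene stay as the last step left them, time stands still between calls to the robot, and variables do not carry over. Pictures are saved under pics/ and viewed, and the job is handed in when it is done.

Besides the shell and the picture viewer there is one more tool, called after "Request:" as name(argument=value, ...) on one line, values as JSON. servo_tool: Moves the arm, as the interface text tells. Its arguments: {"type":"object","properties":{"increments":{"type":"array","items":{"type":"array","items":{"type":"number"}}}},"required":["increments"]}

```bash
ls; mkdir -p pics
python3 - <<'E'
from bench import status, imaging, job, robot
import cv2, numpy as np
print(status.state()); print(robot, [a for a in dir(robot) if a[0]!='_'])
print(robot.grasp_offset)
for n in ("scene","side","wrist"):
    im=imaging.camera(n); cv2.imwrite(f"pics/{n}0.png",im[:,:,::-1])
    print(n,imaging.camera_info(n))
E
```

```text
pics
{'clock': 0.0, 'joint_pos': array([-1.32768362e+00,  9.18365939e-02,  1.23190905e+00, -4.97745798e-06,
        1.81980755e+00, -5.67214648e-02]), 'qd': array([-0.0002096 , -0.00135972,  0.0007594 , -0.00036449,  0.0004053 ,
        0.00061287]), 'effort': array([ 2.81271525e-03, -4.58728409e+01, -4.18030429e+01,  2.39477113e-04,
        1.15747264e-02, -3.33048320e-05]), 'position': array([ 0.17711563, -0.57289054,  0.19875119]), 'ee_rot': array([ 9.88783081e-01,  1.49355474e-01, -9.36268808e-05, -9.75792578e-04]), 'ft_force': array([-1.30518227, -0.32246705,  0.38848411]), 'moment': array([0.01316999, 0.05206837, 0.0050385 ]), 'grip_width': 0.08539818453657624}
<Robot object at 0x7f72c0f87a10> ['Unreachable', 'grasp_offset']
0.0187
scene {'intrinsics': array([[382.89402562,   0.        , 323.98838871],
       [  0.        , 382.89402562, 200.46316043],
       [  0.        ,   0.        ,   1.        ]]), 'xyz': array([ 1.44378671, -0.16960262,  0.89970277]), 'orientation': array([0.30696297, 0.2536155 , 0.5883457 , 0.70377713])}
side {'intrinsics': array([[411.8615153 ,   0.        , 319.55215972],
       [  0.        , 411.8615153 , 200.89645132],
       [  0.        ,   0.        ,   1.        ]]), 'xyz': array([0.05104383, 0.4778267 , 0.81081703]), 'orientation': array([-0.13556775,  0.33050745,  0.85402945, -0.37817973])}
wrist {'intrinsics': array([[283.94490439,   0.        , 324.86159328],
       [  0.        , 283.94490439, 199.36826654],
       [  0.        ,   0.        ,   1.        ]]), 'xyz': array([ 0.2510556 , -0.54898529,  0.37203447]), 'orientation': array([-0.12214446,  0.09194881, -0.58653425,  0.7953639 ])}
```

View pics/scene0.png

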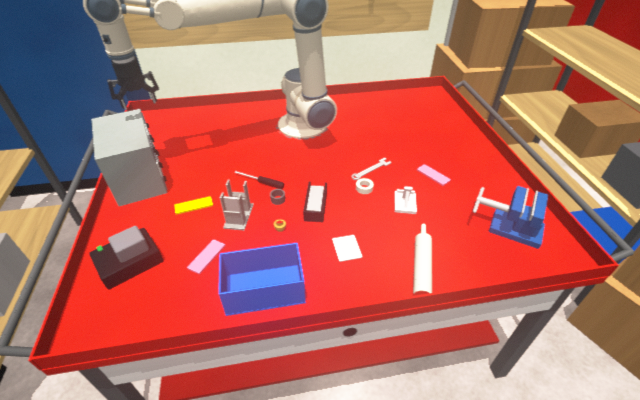

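View pics/side0.png

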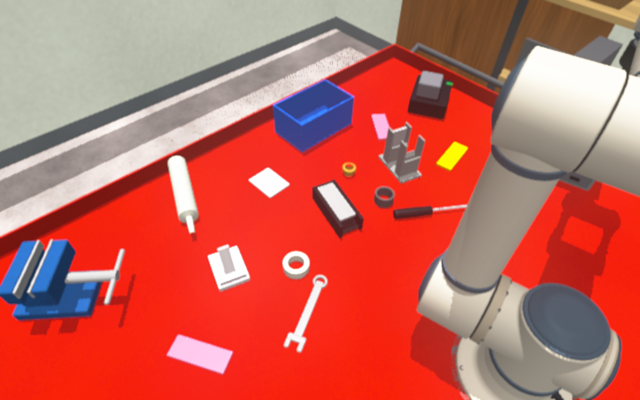

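View pics/wrist0.png

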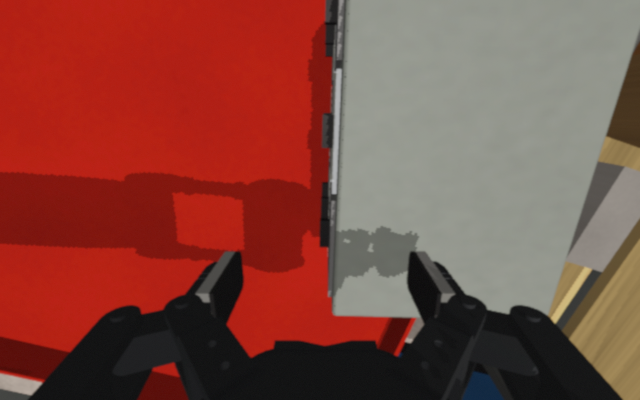

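The black tray with the steel packer is at scene (315,201) and side (338,206). The grey rack is at (237,205) and the aluminium rest at (405,200). The pink plates at (206,256) and (433,174) and the yellow one at (194,205) are decoys. Enlarging to confirm.

```bash
cat > h.py <<'E'
import numpy as np, cv2
from scipy.spatial.transform import Rotation as R
from bench import status, imaging, job, robot
def cam(info):
    Rm=R.from_quat(info['orientation']).as_matrix(); return np.array(info['intrinsics']),Rm,np.array(info['xyz'])
def p2w(info,uv,z):
    K,Rm,t=cam(info); d=np.linalg.inv(K)@np.array([uv[0],uv[1],1.]); d=Rm@(d*np.array([1,-1,-1])); return t+d*(z-t[2])/d[2]
def w2p(info,P):
    K,Rm,t=cam(info); c=(np.atleast_2d(P)-t)@Rm; c=c*np.array([1,-1,-1]); q=c@K.T; return q[:,:2]/q[:,2:]
def crop(im,x0,y0,x1,y1,f,name):
    c=cv2.resize(im[y0:y1,x0:x1],None,fx=f,fy=f,interpolation=cv2.INTER_CUBIC); cv2.imwrite(name,c[:,:,::-1])
E
python3 - <<'E'
from h import *
a=cv2.imread('pics/scene0.png')[:,:,::-1]; b=cv2.imread('pics/side0.png')[:,:,::-1]
A=a[160:250,210:430]; B=b[110:300,200:440]
A=cv2.resize(A,None,fx=3.6,fy=3.6,interpolation=cv2.INTER_CUBIC)
cv2.imwrite('pics/c1.png',A[:,:,::-1]); crop(b,200,110,440,290,3.3,'pics/c2.png')
i=imaging.camera_info('scene'); j=imaging.camera_info('side')
for n,p,q,z in [('tray',(315,201),(338,206),.04),('rack',(237,222),(404,172),.008),('rest',(405,205),(228,272),.01)]:
    print(n,p2w(i,p,z),p2w(j,q,z))
E
```

```text
tray [ 0.53706666 -0.03087791  0.04      ] [ 0.50634619 -0.02305778  0.04      ]
rack [ 0.55690375 -0.28839773  0.008     ] [ 0.49249363 -0.27107434  0.008     ]
rest [0.57771089 0.26887081 0.01      ] [0.54785618 0.28046614 0.01      ]
```

View pics/c1.png

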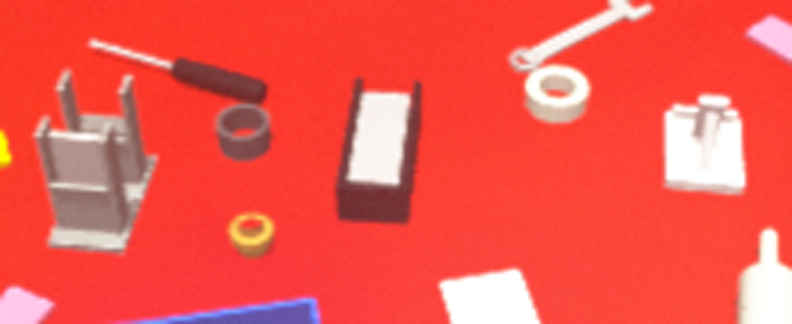

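View pics/c2.png

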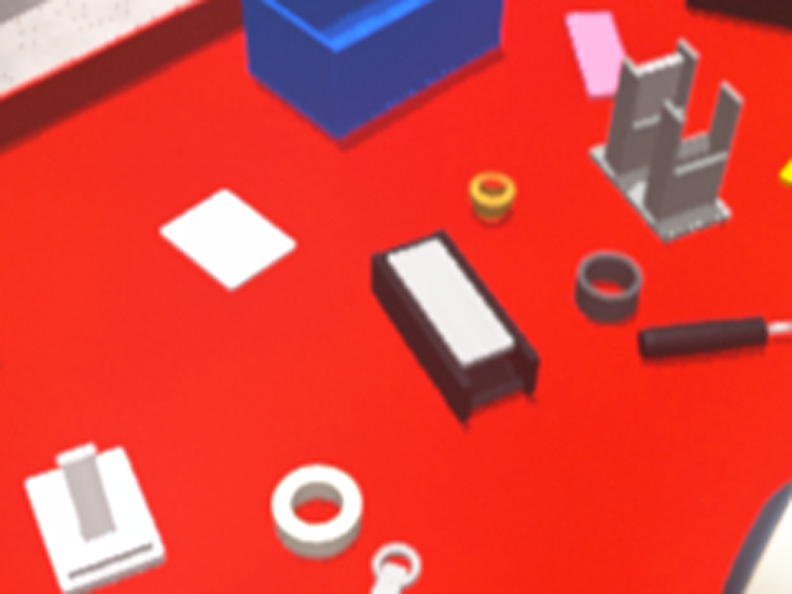

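```bash
cat >> h.py <<'E'
def tool(tilt,yaw,flip=0):
    """tool pointing down, tool x horizontal along yaw; tilt>0: tip leans towards +x(yaw)."""
    base=R.from_euler('z',yaw)*R.from_euler('y',-tilt)*R.from_euler('x',np.pi)
    return base
def delta(target_pos,target_R,cur=None):
    s=status.state(); p=s['position'] if cur is None else cur[0]; r=R.from_quat(s['ee_rot']) if cur is None else cur[1]
    d=r.inv().apply(np.array(target_pos)-p); rv=(r.inv()*target_R).as_rotvec()
    print('shift',np.round(d,4),'turn',np.round(rv,4),'|d|',round(np.linalg.norm(d),3),'deg',round(np.degrees(np.linalg.norm(rv)),1))
    return d,rv
E
python3 - <<'E'
from h import *
s=status.state(); i=imaging.camera_info('wrist'); r=R.from_quat(s['ee_rot'])
K,Rm,t=cam(i); print('cam in tool',r.inv().apply(t-s['position']), 'view dir in tool', r.inv().apply(-Rm[:,2]),'right',r.inv().apply(Rm[:,0]))
i=imaging.camera_info('scene'); j=imaging.camera_info('side')
for (u,v) in [(340,217),(408,221),(357,94-14),(418,84)]:
    print(p2w(i,(210+u/3.6,160+v/3.6),.044))
for (u,v) in [(373,255),(443,232),(537,358),(465,412)]:
    print(p2w(j,(200+u/3.3,110+v/3.3),.044))
delta([0.42,-0.05,0.36],tool(0,0))
E
```

```text
cam in tool [ 0.0777219  -0.00136178 -0.17303513] view dir in tool [-0.30226434 -0.00148748  0.95322298] right [-3.43048558e-04  9.99998887e-01  1.45169696e-03]
[ 0.6217984  -0.07790865  0.044     ]
[ 0.63673893 -0.02110534  0.044     ]
[ 0.44437109 -0.03597176  0.044     ]
[0.46033851 0.0204741  0.044     ]
[ 0.59266001 -0.01719064  0.044     ]
[ 0.57451349 -0.07563124  0.044     ]
[ 0.43557306 -0.03708172  0.044     ]
[0.43556429 0.0369349  0.044     ]
shift [ 0.3865 -0.4282 -0.1603] turn [-1.500e-03  1.000e-04  2.998e-01] |d| 0.599 deg 17.2
```

Request:
servo_tool(increments=[[0.0,0.0,-0.05,0,0,0,-1],[0.0,-0.01,-0.1,0,0,0.05,-1],[0.0,-0.05,-0.14,0,0,0.1,-1],[0.03,-0.09,-0.15,0,0,0.2,-1],[0.06,-0.12,-0.15,0,0,0.3,-1]])

```text
clock: 0.65
position: [0.1985, -0.4401, 0.3528]
ee_rot: [1.0, -0.004, 0.001, 0.002]
ft_force: [1.1, -0.1, -0.3]
grip_width: 0.0854
```

Run:
```python
from h import *
delta([0.44,-0.05,0.34],tool(0,0))
```

```text
shift [ 0.2388 -0.3918  0.0114] turn [ 0.0044 -0.0015 -0.007 ] |d| 0.459 deg 0.5
```

Request:
servo_tool(increments=[[0.025,-0.041,0,0,0,0,-1],[0.05,-0.082,0,0,0,0,-1],[0.075,-0.123,0,0,0,0,-1],[0.1,-0.164,0,0,0,0,-1],[0.125,-0.2,0,0,0,0,1]])

```text
clock: 1.15
position: [0.3246, -0.2389, 0.35]
ee_rot: [1.0, -0.0, 0.0, 0.0]
ft_force: [0.4, -0.5, -0.6]
grip_width: 0.0727
```

Request:
servo_tool(increments=[[0.025,-0.041,0,0,0,0,1],[0.05,-0.082,0,0,0,0,1],[0.075,-0.123,0,0,0,0,1],[0.1,-0.164,0,0,0,0,1],[0.11,-0.18,0,0,0,0,1]])

```text
clock: 1.65
position: [0.4353, -0.0576, 0.3492]
ee_rot: [1.0, 0.002, -0.0, -0.001]
ft_force: [-0.9, -0.5, -0.5]
grip_width: 0.0003
```

Run:
```python
from h import *
import pickle
s=status.state(); i=imaging.camera_info('wrist'); im=imaging.camera('wrist'); print(s['position'],s['ee_rot'],s['ft_force'],s['qd'].round(3))
pickle.dump((i,im,s),open('w1.pkl','wb')); cv2.imwrite('pics/w1.png',im[:,:,::-1])
```

```text
[ 0.4352961  -0.05755391  0.3491941 ] [ 9.99997765e-01  1.99838575e-03 -3.80227965e-04 -5.75845279e-04] [-0.91491547 -0.48632331 -0.54879877] [ 0.364  0.18  -0.151 -0.029 -0.025  0.356]
```

View pics/w1.png

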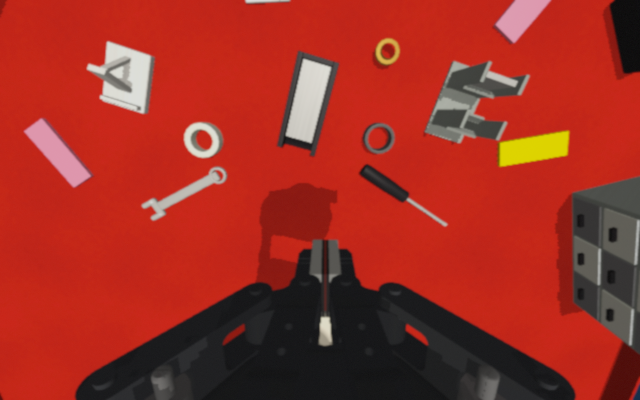

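Run:
```python
from h import *
import pickle
imaging.camera('side')
s=status.state(); i=imaging.camera_info('wrist'); im=imaging.camera('wrist'); print(s['position'],s['qd'].round(3))
pickle.dump((i,im,s),open('w1.pkl','wb'))
crop(im,260,40,360,165,6,'pics/w1t.png'); crop(im,80,30,170,120,6.5,'pics/w1r.png'); crop(im,415,50,545,150,6,'pics/w1k.png')
```

```text
[ 0.43494742 -0.05875225  0.3490251 ] [-0.063 -0.023  0.008 -0.025  0.012 -0.048]
```

View pics/w1t.png

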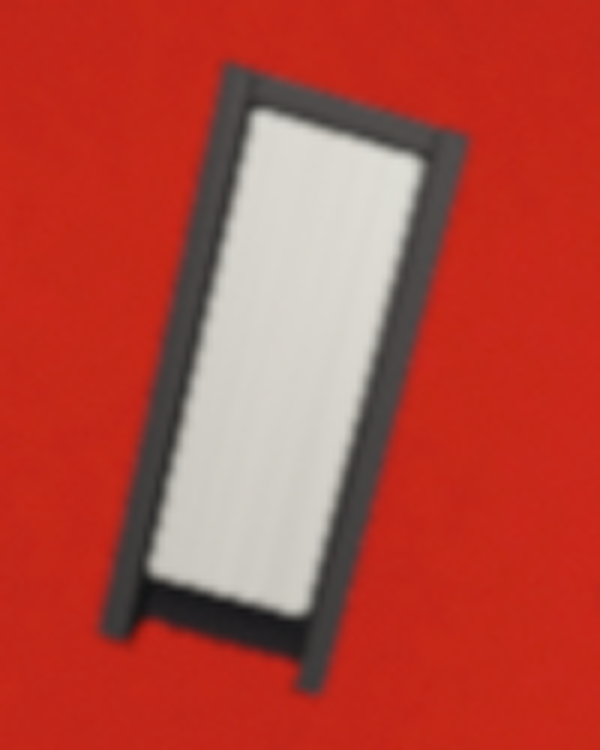

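View pics/w1r.png

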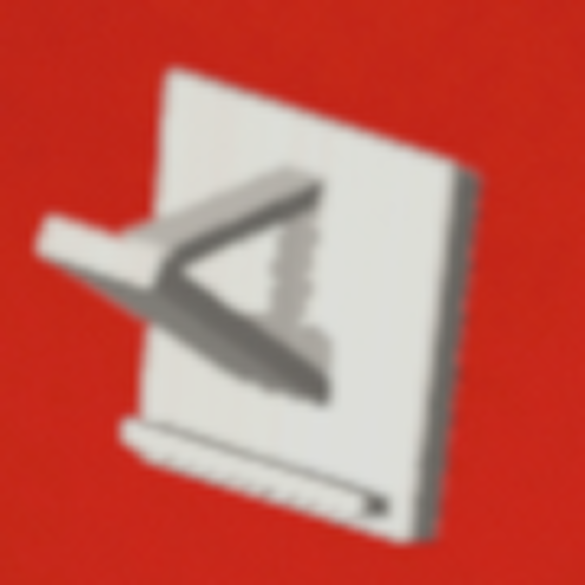

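View pics/w1k.png

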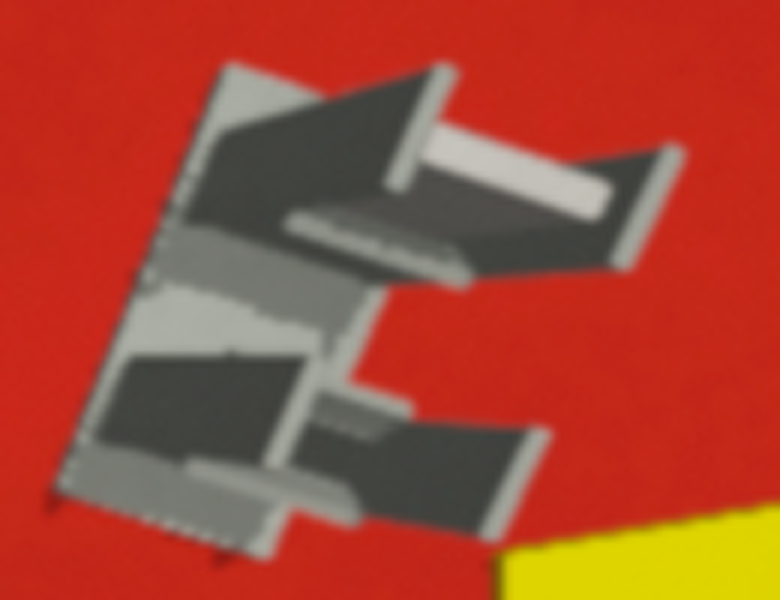

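```bash
cat >> h.py <<'E'
from scipy.optimize import least_squares
def fit(info,pts,uv,x0):
    """pts local 3d; solve world x,y,yaw (z=0 base)"""
    pts=np.array(pts); uv=np.array(uv,float)
    def W(q): return R.from_euler('z',q[2]).apply(pts)+[q[0],q[1],0]
    r=least_squares(lambda q:(w2p(info,W(q))-uv).ravel(),x0,loss='soft_l1')
    print('x,y,yaw',np.round(r.x,4),'deg',round(np.degrees(r.x[2]),2),'res px',np.round((w2p(info,W(r.x))-uv),1).tolist()); return r.x
E
python3 - <<'E'
from h import *
import pickle
i,im,s=pickle.load(open('w1.pkl','rb'))
uv=np.array([(248,105),(428,158),(145,577),(308,618)])/6+[260,40]-0.4
fit(i,[(.065,.022,.044),(.065,-.022,.044),(-.055,.022,.044),(-.055,-.022,.044)],uv,[.52,-.03,-.2])
# tray outer top corners
uv=np.array([(228,62),(468,133),(100,635),(322,692)])/6+[260,40]-0.4
for p in uv: print(p2w(i,p,.044))
# rest base corners on top z .014 : far-left, far-right, near-right
uv=np.array([(170,68),(455,162),(410,542)])/6.5+[80,30]-0.4
P=[p2w(i,p,.014) for p in uv]; print(P, [np.linalg.norm(P[k]-P[k+1]) for k in (0,1)])
d=P[0]-P[1]; print('yaw',np.degrees(np.arctan2(d[1],d[0]))-90); d=P[1]-P[2]; print(np.degrees(np.arctan2(d[1],d[0])))
uv=np.array([(228,62),(58,488),(268,555)])/6+[415,50]-0.4
P=[p2w(i,p,.008) for p in uv]; print(P, [np.linalg.norm(P[k]-P[k+1]) for k in (0,1)])
d=P[0]-P[1]; print('yaw',np.degrees(np.arctan2(d[1],d[0]))); d=P[1]-P[2]; print(np.degrees(np.arctan2(d[1],d[0]))-90)
E
```

```text
x,y,yaw [ 0.518  -0.0251 -0.2585] deg -14.81 res px [[0.8, 0.6], [-1.4, -0.0], [0.8, -0.4], [-0.5, -0.2]]
[ 0.59708856 -0.01445711  0.044     ]
[ 0.58104046 -0.07526184  0.044     ]
[0.45390629 0.02469482 0.044     ]
[ 0.43835189 -0.03684147  0.044     ]
[array([0.61542346, 0.29395211, 0.014     ]), array([0.59484496, 0.22774864, 0.014     ]), array([0.50428095, 0.25626349, 0.014     ])] [np.float64(0.06932801536206795), np.float64(0.09494702255032329)]
yaw -17.267186824791636
-17.47705244474926
[array([ 0.58964454, -0.26526299,  0.008     ]), array([ 0.47593781, -0.23135431,  0.008     ]), array([ 0.45680476, -0.29585682,  0.008     ])] [np.float64(0.1186550444583235), np.float64(0.06728036501048522)]
yaw -16.605196951583448
-16.521662570917428
```

The tray fit gives origin (0.518, -0.025) at about -15°, and the rest and rack base sizes match the description. I need a closer view of the rest to find the foot line.

Request:
servo_tool(increments=[[0.0,-0.05,0.02,0,0,0,1],[0.005,-0.1,0.04,0,0,0,1],[0.01,-0.15,0.06,0,0,0,1],[0.01,-0.2,0.08,0,0,0,1],[0.01,-0.25,0.09,0,0,0,1]])

```text
clock: 2.3
position: [0.4439, 0.1728, 0.2625]
ee_rot: [1.0, -0.001, -0.0, 0.0]
ft_force: [0.6, 0.5, 0.5]
grip_width: 0.0
```

Request:
servo_tool(increments=[[0,-0.03,0,0,0,0,1],[0,-0.03,0,0,0,0,1],[0,-0.03,0,0,0,0,1]])

```text
clock: 2.6
position: [0.4443, 0.2019, 0.2639]
ee_rot: [1.0, -0.0, -0.0, 0.0]
ft_force: [0.1, -0.8, -0.0]
grip_width: 0.0005
```

Run:
```python
from h import *
import pickle
s=status.state(); i=imaging.camera_info('wrist'); im=imaging.camera('wrist'); print(s['position'],s['qd'].round(3))
pickle.dump((i,im,s),open('w2.pkl','wb'))
cv2.imwrite('pics/w2.png',im[:,:,::-1])
q=w2p(i,[[0.55,0.26,0.02]])[0]; print(q)
x,y=[int(v) for v in q]; x0=max(0,x-80); y0=max(0,y-65); print(x0,y0); crop(im,x0,y0,x0+160,y0+120,5,'pics/w2r.png')
```

```text
[0.44428049 0.20192697 0.26388485] [-0.027 -0.013 -0.001 -0.001  0.     0.003]
[283.7210983   87.46965078]
203 22
```

View pics/w2r.png

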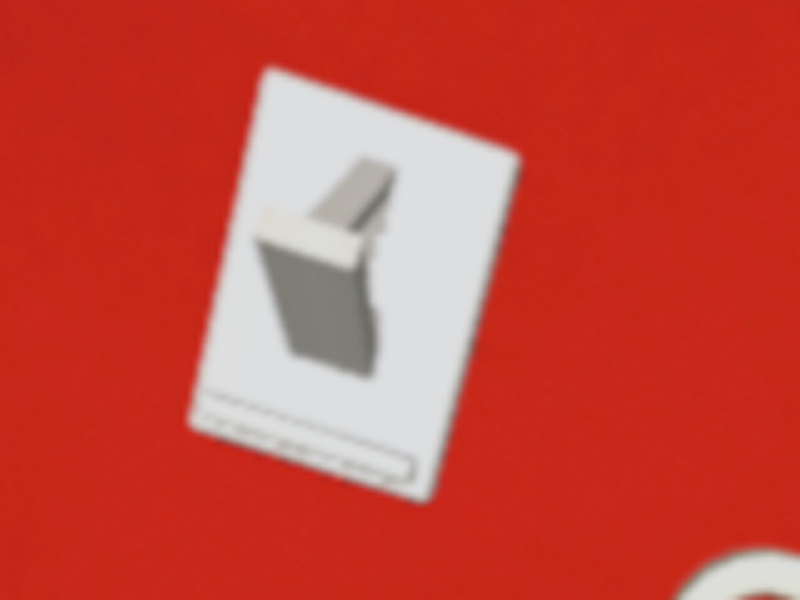

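Run:
```python
from h import *
import pickle
i,im,s=pickle.load(open('w2.pkl','rb'))
c=lambda L:np.array(L)/5+[203,22]-0.4
h=.012; z=.0788; x=.0236
fit(i,[(0,h,.014),(0,-h,.014),(x,h,z),(x,-h,z)],c([(291,352),(373,378),(255,238),(355,268)]),[.53,.26,-.3])
P=[p2w(i,p,.014) for p in c([(265,66),(520,155),(432,502),(190,428)])]
print(np.round(P,4)); C=np.mean(P,0); print('base centre',C)
d=P[0]-P[3]+P[1]-P[2]; yaw=np.arctan2(d[1],d[0]); print(np.degrees(yaw),np.linalg.norm(d)/2)
# express feature points in base frame
for p,zz in [((291,352),.014),((373,378),.014),((205,395),.026),((412,460),.026),((255,238),.0788),((355,268),.0788)]:
    print(p, R.from_euler('z',-yaw).apply(p2w(i,c([p])[0],zz)-C).round(4))
```

```text
x,y,yaw [ 0.5405  0.2817 -0.3063] deg -17.55 res px [[-0.0, 0.3], [0.2, 0.6], [-0.1, -0.8], [0.0, -0.0]]
[[0.6153 0.295  0.014 ]
 [0.594  0.2281 0.014 ]
 [0.5041 0.2553 0.014 ]
 [0.5244 0.3231 0.014 ]]
base centre [0.55944581 0.2753931  0.014     ]
-16.972483113446664 0.09453432555428073
(291, 352) [-0.0194  0.0126  0.    ]
(373, 378) [-0.0194 -0.011   0.    ]
(205, 395) [-0.0369  0.03    0.012 ]
(412, 460) [-0.0369 -0.0285  0.012 ]
(255, 238) [0.0029 0.0119 0.0648]
(355, 268) [ 0.0034 -0.0117  0.0648]
```

```bash
cat >> h.py <<'E'
def pose(origin,yaw,loc): return R.from_euler('z',yaw).apply(loc)+np.array([origin[0],origin[1],0])
TRAY=((.518,-.0251),-.262); REST=((.5406,.2814),-.300); RACK=None
E
python3 - <<'E'
from h import *
p=pose(*TRAY,[-.0414,0,.09]); print(p); delta(p,tool(np.radians(25),TRAY[1]))
print(tool(np.radians(25),0).as_matrix().round(2))
E
```

```text
[ 0.47801282 -0.01437687  0.09      ]
shift [0.0338 0.2157 0.1743] turn [-0.0563  0.4332  0.2562] |d| 0.279 deg 29.0
[[ 0.91 -0.    0.42]
 [ 0.   -1.   -0.  ]
 [ 0.42  0.   -0.91]]
```

Request:
servo_tool(increments=[[0.007,0.045,0.01,-0.01,0.09,0.05,1],[0.014,0.09,0.03,-0.02,0.18,0.1,1],[0.02,0.135,0.06,-0.035,0.27,0.16,1],[0.027,0.175,0.09,-0.045,0.35,0.21,1],[0.034,0.21,0.12,-0.056,0.433,0.256,1]])

```text
clock: 3.15
position: [0.4781, -0.0096, 0.1456]
ee_rot: [0.967, -0.129, 0.217, 0.029]
ft_force: [0.7, -0.5, -0.1]
grip_width: 0.0001
```

Request:
servo_tool(increments=[[0,0,0,0,0,0,1],[0,0,0,0,0,0,1]])

```text
clock: 3.35
position: [0.4769, -0.008, 0.1442]
ee_rot: [0.968, -0.129, 0.214, 0.028]
ft_force: [0.3, -0.0, 1.5]
grip_width: -0.0002
```

Run:
```python
from h import *
p=pose(*TRAY,[-.0414,0,.058]); print(p); delta(p,tool(np.radians(25),TRAY[1]))
im=imaging.camera('wrist'); cv2.imwrite('pics/w3.png',im[:,:,::-1])
```

```text
[ 0.47801282 -0.01437687  0.058     ]
shift [-0.0338  0.0059  0.0793] turn [ 0.0007  0.0017 -0.0022] |d| 0.086 deg 0.2
```

View pics/w3.png

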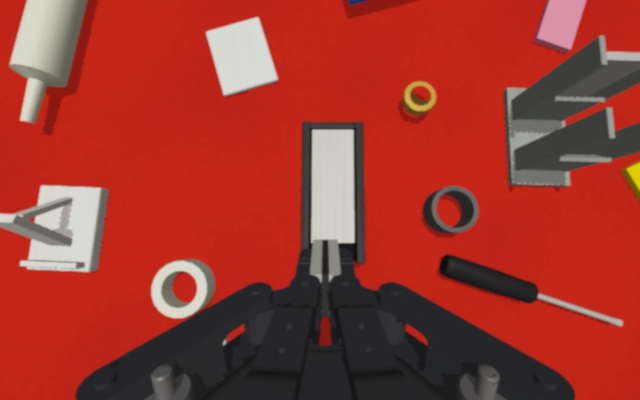

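Tool and tray are aligned: tray centreline at column 333, fingers at column 325, so the 6 mm sideways shift is still to come. Descending.

Request:
servo_tool(increments=[[-0.008,0.002,0.02,0,0,0,1],[-0.018,0.004,0.04,0,0,0,1],[-0.027,0.006,0.06,0,0,0,1],[-0.034,0.006,0.079,0,0,0,1],[-0.034,0.006,0.079,0,0,0,1]])

```text
clock: 3.9
position: [0.4797, -0.0117, 0.0602]
ee_rot: [0.968, -0.126, 0.214, 0.027]
ft_force: [-0.4, -0.1, 0.4]
grip_width: -0.0001
```

Run:
```python
from h import *
p=pose(*TRAY,[-.0414,0,.0275]); print(p, status.state()['ft_force']); delta(p,tool(np.radians(25),TRAY[1]))
```

```text
[ 0.47801282 -0.01437687  0.0275    ] [-0.39981683 -0.07736574  0.35057511]
shift [-0.0147  0.003   0.0293] turn [-0.0021  0.0005  0.0023] |d| 0.033 deg 0.2
```

Request:
servo_tool(increments=[[-0.004,0.001,0.007,0,0,0,1],[-0.007,0.003,0.014,0,0,0,1],[-0.011,0.003,0.021,0,0,0,1],[-0.014,0.003,0.028,0,0,0,1],[-0.014,0.003,0.028,0,0,0,1]])

```text
clock: 4.4
position: [0.4764, -0.015, 0.0259]
ee_rot: [0.968, -0.127, 0.213, 0.028]
ft_force: [-0.4, 0.5, 0.4]
grip_width: 0.0002
```

Run:
```python
from h import *
p=pose(*TRAY,[-.0414,0,.0255]); print(status.state()['ft_force']); delta(p,tool(np.radians(25),TRAY[1]))
im=imaging.camera('wrist'); crop(im,220,80,440,300,3,'pics/w4.png')
```

```text
[-0.4009793   0.52852291  0.39640974]
shift [ 0.0011 -0.001   0.001 ] turn [-0.0008  0.0031  0.0014] |d| 0.002 deg 0.2
```

View pics/w4.png

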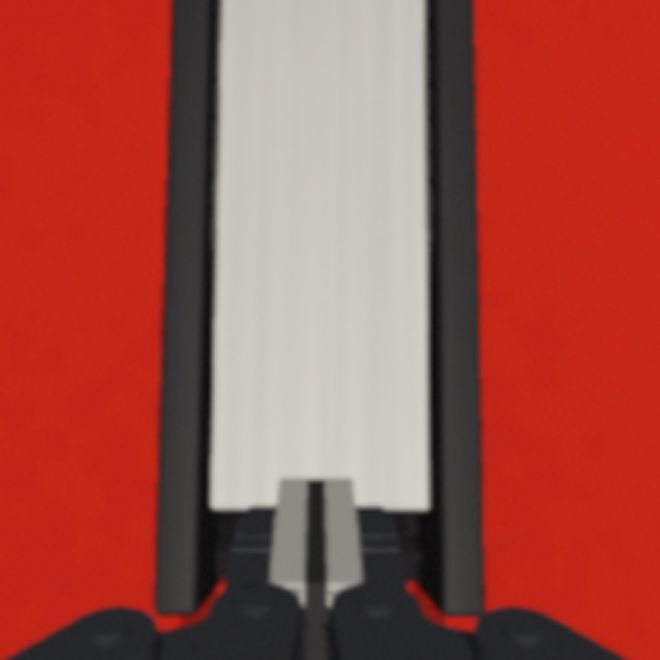

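Run:
```python
from h import *
i=imaging.camera_info('wrist'); s=status.state(); r=R.from_quat(s['ee_rot'])
for d in ([.011,0,0],[0,0,0],[-.011,0,0],[.004,0,0]): print(d,(w2p(i,s['position']+r.apply(d))[0]-[220,80])*3)
c,sn=np.cos(np.radians(25)),np.sin(np.radians(25))
for sl in (0,5,10,14):
  L=55+sl; p=[-L*c-8e-0*sn,0,36-L*sn+8*c]; print('tipped',sl,(w2p(i,pose(*TRAY,np.array(p)/1e3))[0]-[220,80])*3)
print('flat',(w2p(i,pose(*TRAY,[-.055,0,.044]))[0]-[220,80])*3)
for y in(-.022,.022): print((w2p(i,pose(*TRAY,[0,y,.044]))[0]-[220,80])*3)
```

```text
[0.011, 0, 0] [321.84915932 404.12504228]
[0, 0, 0] [321.76584481 450.69997792]
[-0.011, 0, 0] [321.68542695 495.65560678]
[0.004, 0, 0] [321.79579771 433.95554471]
tipped 0 [317.5286735  498.62232585]
tipped 5 [317.49407451 518.29731895]
tipped 10 [317.460012   537.66724428]
tipped 14 [317.43313991 552.9482744 ]
flat [317.70147422 512.17302173]
[424.09789701 243.09923237]
[211.90107482 242.89869194]
```

Run:
```python
from h import *
i=imaging.camera_info('wrist'); s=status.state(); r=R.from_quat(s['ee_rot'])
c,sn=np.cos(np.radians(25)),np.sin(np.radians(25))
for sl in (0,3):
  L=55+sl
  print('tipped',[((w2p(i,pose(*TRAY,np.array([-L*c-8*sn,y,36-L*sn+8*c])/1e3))[0]-[220,80])*3)[0].round(0) for y in(-22,22)])
print('flat',[((w2p(i,pose(*TRAY,np.array([-55,y,44])/1e3))[0]-[220,80])*3)[0].round(0) for y in(-22,22)])
for y in (33,24,-24,-33): print('tray wall end',((w2p(i,pose(*TRAY,np.array([-75,y,44])/1e3))[0]-[220,80])*3).round(0))
for y in (22,-22): print('nose flat',((w2p(i,pose(*TRAY,np.array([65,y,44])/1e3))[0])).round(1), 'tipped',w2p(i,pose(*TRAY,np.array([(65-0)*c-8*sn,y,36+65*sn+8*c])/1e3))[0].round(1))
im=imaging.camera('wrist'); crop(im,230,20,430,170,4,'pics/w5.png')
im=imaging.camera('side'); crop(im,290,150,390,250,6,'pics/s5.png')
```

```text
tipped [np.float64(414.0), np.float64(221.0)]
tipped [np.float64(414.0), np.float64(221.0)]
flat [np.float64(428.0), np.float64(207.0)]
tray wall end [150. 615.]
tray wall end [195. 615.]
tray wall end [440. 616.]
tray wall end [486. 616.]
nose flat [292.3  63.6] tipped [286.4  50.6]
nose flat [359.9  63.6] tipped [366.   50.6]
```

View pics/w5.png

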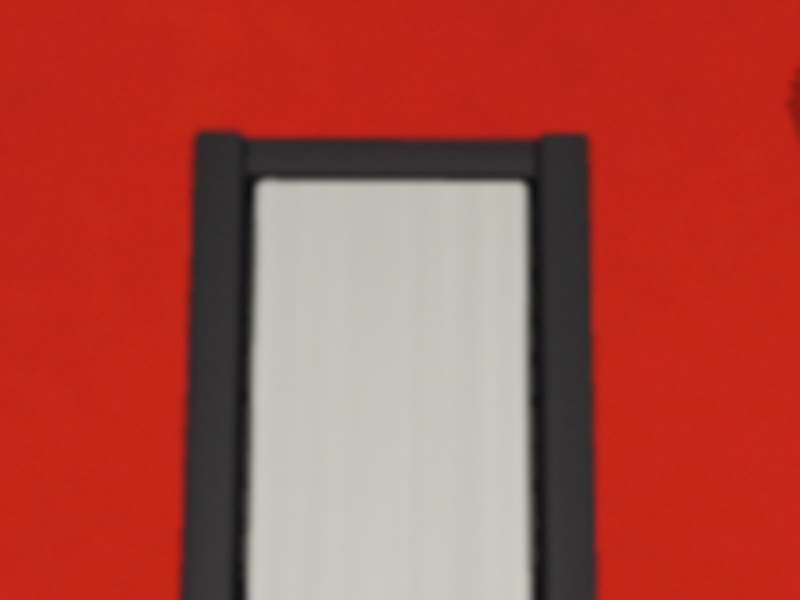

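View pics/s5.png

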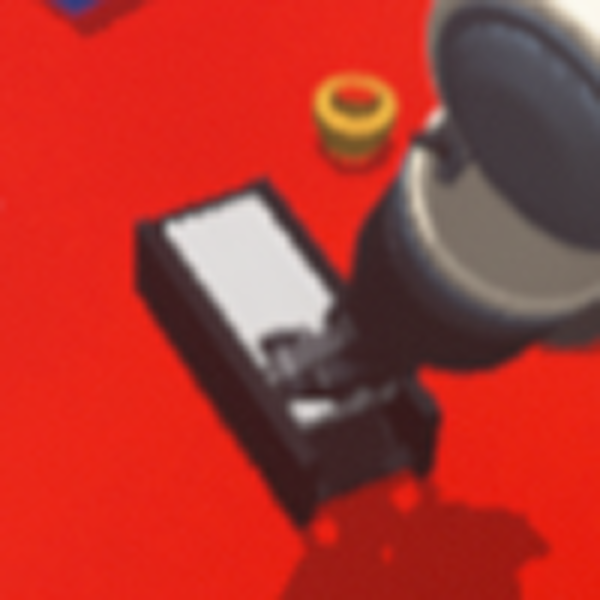

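The plate is still flat and there is no contact force, so the tips are higher than I assumed. I'll keep going down gently, watching the force.

Request:
servo_tool(increments=[[-0.001,0,0.003,0,0,0,1],[-0.003,0,0.006,0,0,0,1],[-0.003,0,0.006,0,0,0,1]])

```text
clock: 4.85
position: [0.4765, -0.0149, 0.02]
ee_rot: [0.968, -0.127, 0.214, 0.028]
ft_force: [0.4, 0.4, 0.8]
grip_width: 0.0001
```

Run:
```python
from h import *
s=status.state(); print(s['ft_force'],s['moment'],s['position'])
im=imaging.camera('wrist'); cv2.imwrite('pics/w6.png',im[:,:,::-1]); crop(im,250,200,400,310,5,'pics/w6c.png')
```

```text
[0.36792247 0.37191431 0.80760919] [0.06373261 0.24853059 0.05936914] [ 0.47654998 -0.01489017  0.02004577]
```

View pics/w6c.png

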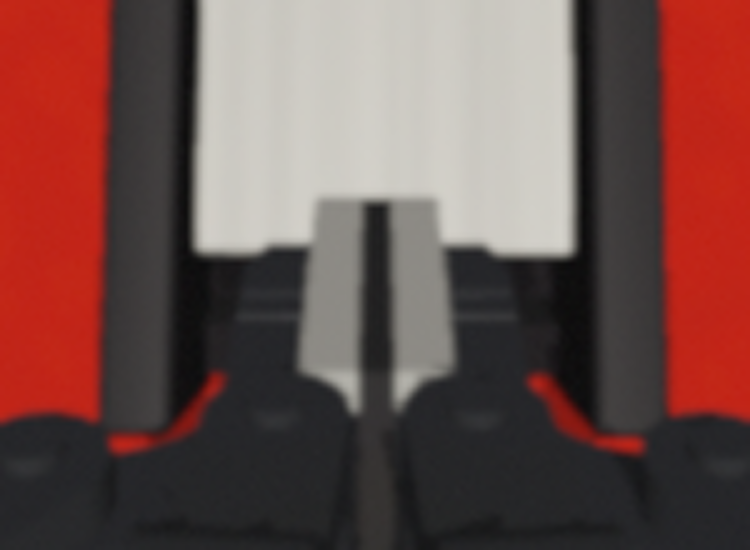

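Request:
servo_tool(increments=[[-0.001,0,0.002,0,0,0,1],[-0.002,0,0.004,0,0,0,1],[-0.002,0,0.004,0,0,0,1]])

```text
clock: 5.2
position: [0.4766, -0.0148, 0.0158]
ee_rot: [0.968, -0.127, 0.214, 0.028]
ft_force: [0.0, 0.4, -0.5]
grip_width: 0.0005
```

Run:
```python
from h import *
s=status.state(); print(s['ft_force'],s['moment'],s['position'])
im=imaging.camera('wrist'); crop(im,220,20,440,300,2.1,'pics/w7c.png')
```

```text
[ 0.01958319  0.44624131 -0.52422867] [ 0.00610276  0.21157624 -0.02522356] [ 0.47658501 -0.01484832  0.01583284]
```

View pics/w7c.png

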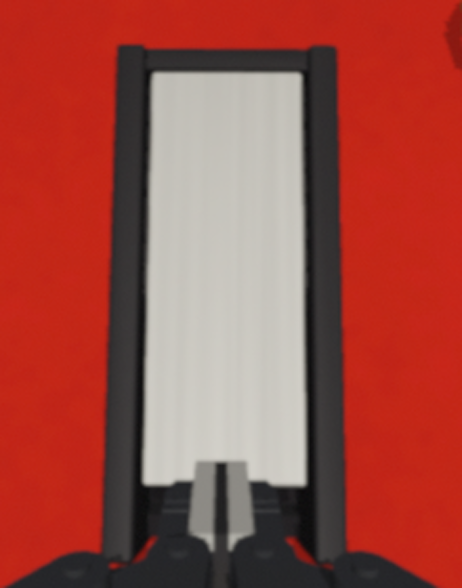

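Run:
```python
from h import *
s=status.state(); r=R.from_quat(s['ee_rot'])
for n,(x0,y0,x1,y1,f) in {'side':(290,150,390,250,8),'scene':(270,160,370,235,8)}.items():
    im=imaging.camera(n).copy(); i=imaging.camera_info(n)
    b=cv2.resize(im[y0:y1,x0:x1],None,fx=f,fy=f,interpolation=cv2.INTER_CUBIC)
    if b.shape[0]>600: b=b[-600:]; y0=y1-75
    for d,col in [((0,0,0),(0,255,0)),((0,0,-.02),(0,0,255)),((0,0,-.04),(255,0,255))]:
        q=(w2p(i,s['position']+r.apply(d))[0]+.5-[x0,y0])*f; cv2.circle(b,(int(q[0]),int(q[1])),5,col,2)
    for a in ((-.055,.022,.044),(-.055,-.022,.044),(.065,.022,.044),(.065,-.022,.044)):
        q=(w2p(i,pose(*TRAY,a))[0]+.5-[x0,y0])*f; cv2.drawMarker(b,(int(q[0]),int(q[1])),(0,255,255),0,12,2)
    cv2.imwrite(f'pics/{n}8.png',b[:,:,::-1])
```

```text
(no output)
```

View pics/side8.png

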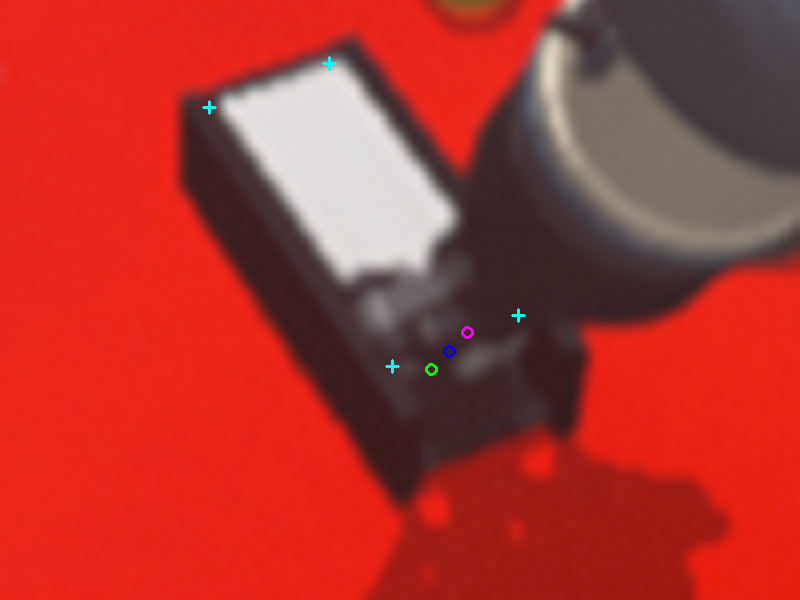

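View pics/scene8.png

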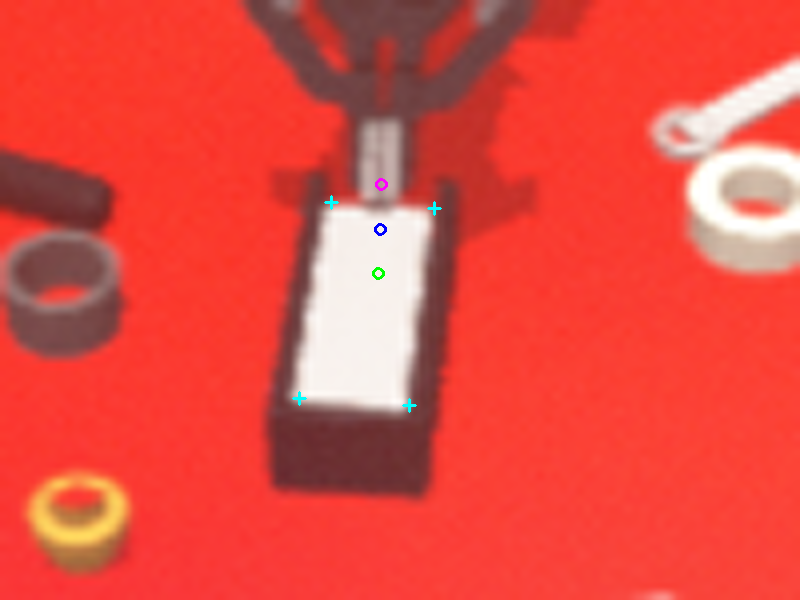

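The scene view shows tips at (380,208), and together with the wrist view this puts the shut tips about 33 mm behind the reported TCP. They hover just above the tail. I'll raise, move 14 mm forward, then press from there.

Request:
servo_tool(increments=[[0.004,0,-0.009,0,0,0,1],[0.01,0,-0.006,0,0,0,1],[0.017,0,-0.003,0,0,0,1],[0.017,0,-0.003,0,0,0,1]])

```text
clock: 5.75
position: [0.4913, -0.0188, 0.0265]
ee_rot: [0.968, -0.127, 0.214, 0.028]
ft_force: [0.3, -0.5, -0.0]
grip_width: 0.0
```

Run:
```python
from h import *
s=status.state(); r=R.from_quat(s['ee_rot']); print(s['ft_force'],s['moment'],s['position'])
d=R.from_euler('z',.262).apply(s['position']-[.518,-.0251,0]); print('tcp in tray',d,'tip',R.from_euler('z',.262).apply(s['position']+r.apply([0,0,-.033])-[.518,-.0251,0]))
im=imaging.camera('scene'); crop(im,270,150,370,225,8,'pics/sc9.png')
```

```text
[ 0.2545502  -0.52724276 -0.01984404] [ 0.09189939  0.20359282 -0.03218785] [ 0.49132689 -0.01883558  0.02647448]
tcp in tray [-0.02738543 -0.00085804  0.02647448] tip [-0.04131161 -0.00089655  0.05639203]
```

View pics/sc9.png

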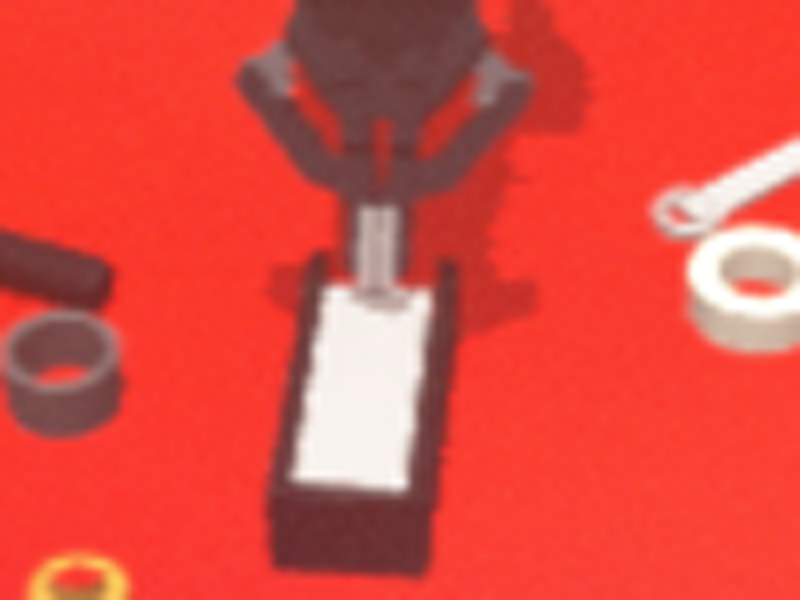

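Request:
servo_tool(increments=[[-0.002,0,0.004,0,0,0,1],[-0.003,0,0.007,0,0,0,1],[-0.005,0,0.011,0,0,0,1],[-0.006,0,0.0145,0,0,0,1],[-0.008,0,0.018,0,0,0,1]])

```text
clock: 6.3
position: [0.4908, -0.0186, 0.0061]
ee_rot: [0.968, -0.127, 0.214, 0.028]
ft_force: [0.2, -0.4, -0.0]
grip_width: -0.0
```

Run:
```python
from h import *
s=status.state(); r=R.from_quat(s['ee_rot']); print(s['ft_force'],s['moment'])
print('tip',R.from_euler('z',.262).apply(s['position']+r.apply([0,0,-.033])-[.518,-.0251,0]))
im=imaging.camera('wrist'); crop(im,220,20,440,300,2.1,'pics/w10.png')
```

```text
[ 0.22651633 -0.41538486 -0.03773053] [ 0.09120066  0.1725918  -0.03038638]
tip [-0.04187571 -0.00079996  0.0360598 ]
```

View pics/w10.png

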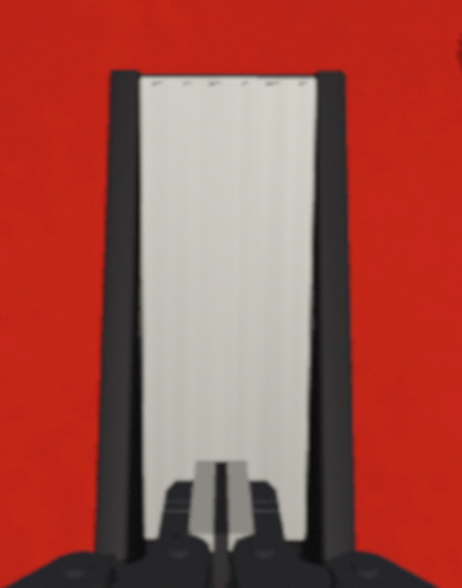

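The plate is now tipping: the nose covers the end wall. Continuing to flush.

Request:
servo_tool(increments=[[-0.002,0,0.004,0,0,0,1],[-0.003,0,0.007,0,0,0,1],[-0.0045,0,0.01,0,0,0,1],[-0.0045,0,0.01,0,0,0,1]])

```text
clock: 6.75
position: [0.4911, -0.0186, -0.0032]
ee_rot: [0.968, -0.127, 0.214, 0.028]
ft_force: [-8.3, 1.0, 8.0]
grip_width: 0.0001
```

```bash
cat > t.py <<'E'
from h import *
import sys
s=status.state(); r=R.from_quat(s['ee_rot']); print(s['ft_force'],s['moment'])
print('tip',R.from_euler('z',.262).apply(s['position']+r.apply([0,0,-.033])-[.518,-.0251,0]))
im=imaging.camera('wrist'); crop(im,220,20,440,300,2.1,sys.argv[1])
E
python3 t.py pics/w11.png
```

```text
[-8.34678835  0.95552572  7.96523627] [ 0.09328306  0.98284829 -0.09376779]
tip [-0.04163778 -0.00075227  0.02667272]
```

View pics/w11.png

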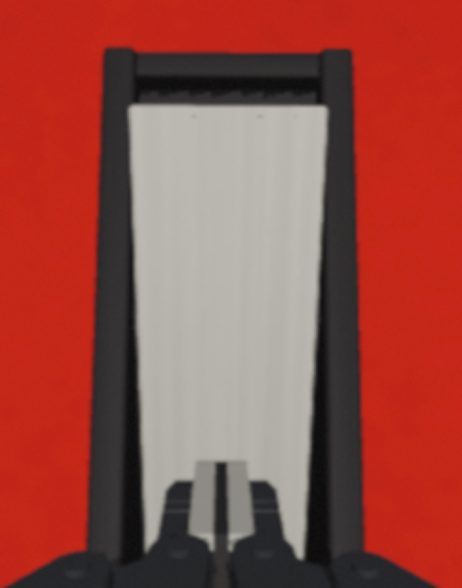

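Flush on the ramp, about 11 N. Drawing it down the slope.

Request:
servo_tool(increments=[[-0.004,0,0,0,0,0,1],[-0.008,0,0,0,0,0,1],[-0.012,0,0,0,0,0,1],[-0.015,0,0,0,0,0,1],[-0.015,0,0,0,0,0,1]])

```text
clock: 7.3
position: [0.4788, -0.0151, -0.0092]
ee_rot: [0.968, -0.127, 0.216, 0.028]
ft_force: [-2.1, 1.3, 5.7]
grip_width: -0.0002
```

```bash
python3 t.py pics/w12.png
python3 - <<'E'
from h import *
i=imaging.camera_info('wrist'); c,sn=np.cos(np.radians(25)),np.sin(np.radians(25))
for sl in (0,7,14):
  L=65-sl
  print(sl,[((w2p(i,pose(*TRAY,np.array([L*c-8*sn,y,36+L*sn+8*c])/1e3))[0]-[220,20])*2.1).round(0) for y in(-22,22)])
E
```

```text
[-2.12336235  1.29857805  5.71593855] [-0.07040024  0.04953053 -0.02391322]
tip [-0.0545162  -0.00054212  0.02069411]
0 [array([333., -41.]), array([117., -40.])]
7 [array([331.,  -1.]), array([119.,  -1.])]
14 [array([329.,  37.]), array([121.,  37.])]
```

View pics/w12.png

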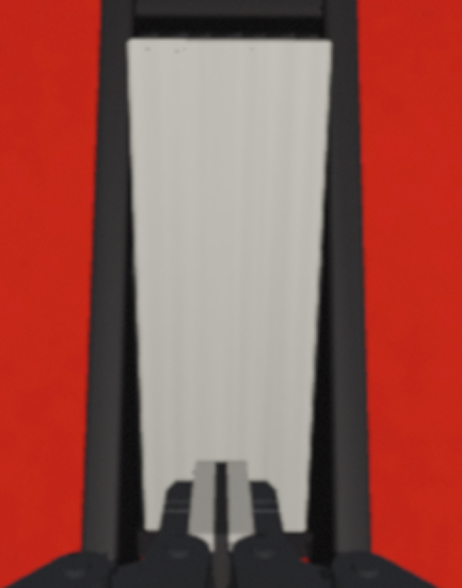

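Nose edge at row 39 against 37 predicted for a 14 mm slide, so the tail is at the stop. Letting go.

Request:
servo_tool(increments=[[0,0,-0.008,0,0,0,1],[0,0,-0.03,0,0,0,1],[0,0,-0.06,0,0,0,0],[0,0,-0.1,0,0,0,-0.5],[0,0,-0.13,0,0,0,-1]])

```text
clock: 7.85
position: [0.4309, 0.0001, 0.1073]
ee_rot: [0.969, -0.127, 0.209, 0.029]
ft_force: [-0.0, -0.9, -0.2]
grip_width: 0.0433
```

Run:
```python
from h import *
imaging.camera('side')
i=imaging.camera_info('wrist'); im=imaging.camera('wrist'); cv2.imwrite('pics/w13.png',im[:,:,::-1])
c,sn=np.cos(np.radians(25)),np.sin(np.radians(25))
for L in (51,-69): print([w2p(i,pose(*TRAY,np.array([L*c-8*sn,y,36+L*sn+8*c])/1e3))[0].round(0) for y in(-22,22)])
```

```text
[array([355.,  83.]), array([305.,  83.])]
[array([351., 210.]), array([308., 210.])]
```

View pics/w13.png

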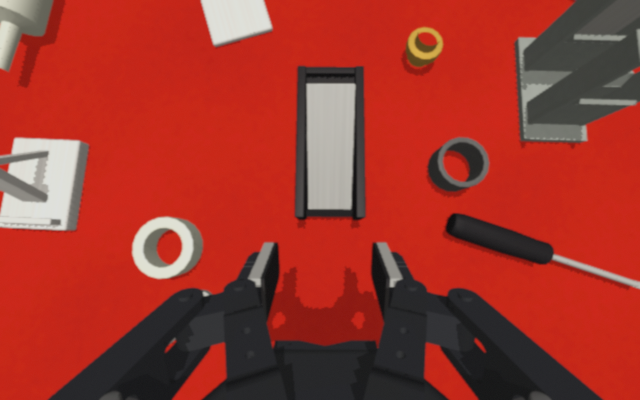

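The packer stays tipped by itself (nose row 82 against 83 predicted). Next is the grip on the narrow edges at the nose.

Run:
```python
from h import *
p=pose(*TRAY,[.034,0.0008,.06]); print(p); delta(p,tool(0,TRAY[1]))
```

```text
[ 0.55104692 -0.03313374  0.06      ]
shift [0.0889 0.0022 0.0986] turn [ 1.000e-04 -4.343e-01  1.400e-03] |d| 0.133 deg 24.9
```

Request:
servo_tool(increments=[[0.025,0.0,0.01,0,-0.11,0,-1],[0.05,0.001,0.035,0,-0.22,0,-1],[0.07,0.002,0.06,0,-0.33,0,-1],[0.089,0.002,0.09,0,-0.434,0,-1],[0.089,0.002,0.0986,0,-0.434,0,-1]])

```text
clock: 8.45
position: [0.5515, -0.0344, 0.0542]
ee_rot: [0.991, -0.131, -0.004, 0.0]
ft_force: [-1.0, 0.1, 0.3]
grip_width: 0.0858
```

Request:
servo_tool(increments=[[0,0,0,0,0,0,-1]])

```text
clock: 8.55
position: [0.5483, -0.0345, 0.0459]
ee_rot: [0.991, -0.131, -0.01, 0.001]
ft_force: [-1.9, -0.5, -1.1]
grip_width: 0.0855
```

Run:
```python
from h import *
p=pose(*TRAY,[.034,0.0008,.06]); s=status.state();print(s['position'],s['grip_width']); delta(p,tool(0,TRAY[1]))
im=imaging.camera('wrist'); cv2.imwrite('pics/w14.png',im[:,:,::-1])
im=imaging.camera('scene'); crop(im,270,140,370,215,8,'pics/sc14.png')
```

```text
[ 0.54826819 -0.03449071  0.04593073] 0.08548411965503024
shift [ 0.002  -0.002  -0.0141] turn [ 0.0041  0.0202 -0.0011] |d| 0.014 deg 1.2
```

View pics/w14.png

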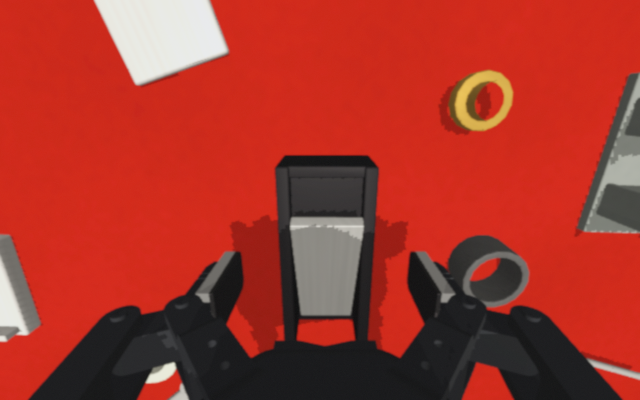

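View pics/sc14.png

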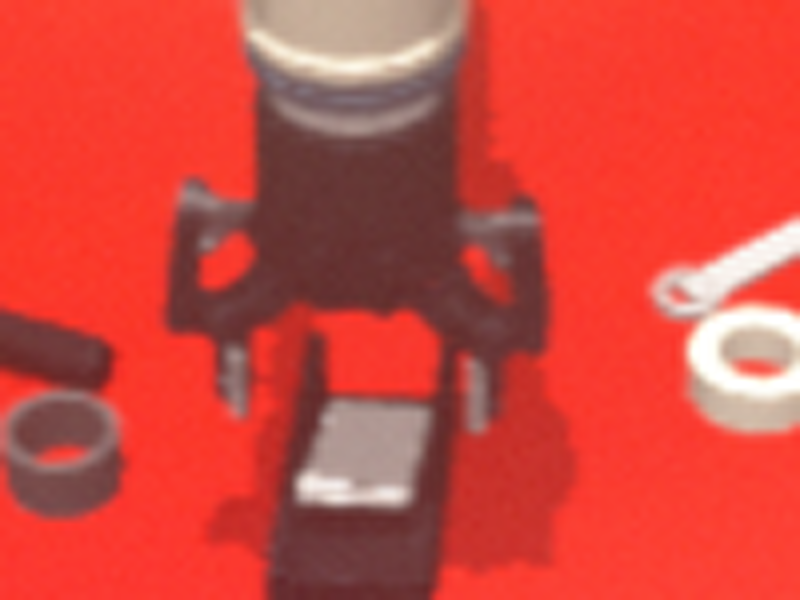

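Run:
```python
from h import *
p=pose(*TRAY,[.037,0.0006,.013]); s=status.state();print(s['position'],s['qd'].round(3)); delta(p,tool(0,TRAY[1]))
```

```text
[ 0.54839793 -0.03362419  0.05230917] [ 0.011 -0.101  0.    -0.     0.001 -0.   ]
shift [ 0.0058 -0.0011  0.0393] turn [0.0026 0.0099 0.0001] |d| 0.04 deg 0.6
```

Request:
servo_tool(increments=[[0.003,-0.001,0.01,0,0.005,0,-1],[0.005,-0.001,0.02,0,0.005,0,-1],[0.005,-0.001,0.03,0,0.005,0,-1],[0.005,-0.001,0.037,0,0.005,0,-1],[0.005,-0.001,0.037,0,0.005,0,-1]])

```text
clock: 9.15
position: [0.5534, -0.0336, 0.0168]
ee_rot: [0.991, -0.13, -0.001, 0.001]
ft_force: [-0.8, 0.3, 0.2]
grip_width: 0.0855
```

Run:
```python
from h import *
im=imaging.camera('scene'); crop(im,270,140,370,215,8,'pics/sc15.png')
im=imaging.camera('wrist'); cv2.imwrite('pics/w15.png',im[:,:,::-1])
p=pose(*TRAY,[.037,0.0006,.013]); s=status.state();print(s['position'],s['ft_force'],s['qd'].round(3)); delta(p,tool(0,TRAY[1]))
```

```text
[ 0.55439736 -0.03383915  0.01815458] [0.23871713 0.26746571 0.00726071] [-0.     0.002 -0.016  0.001  0.003 -0.   ]
shift [-0.0004  0.0004  0.0052] turn [ 0.0019 -0.0004  0.0007] |d| 0.005 deg 0.1
```

View pics/sc15.png

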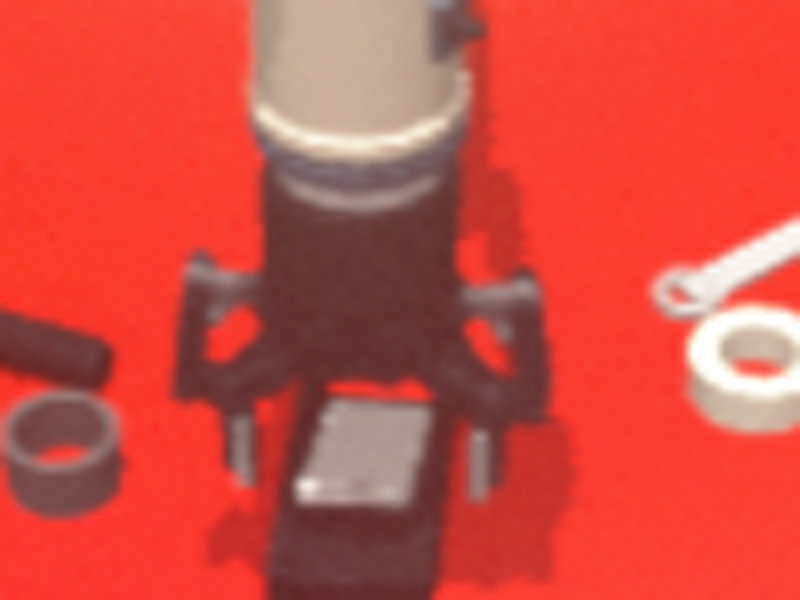

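View pics/w15.png

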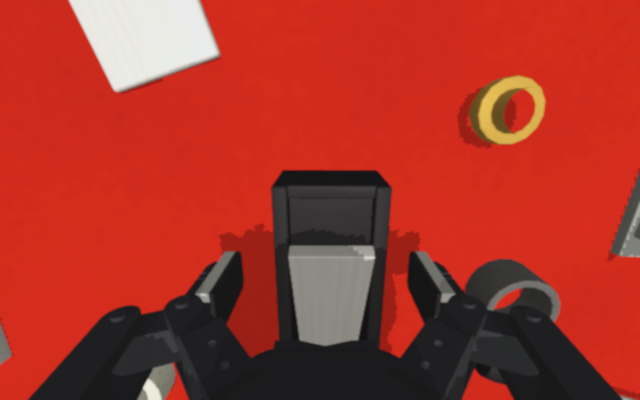

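Request:
servo_tool(increments=[[0,0,0.002,0,0,0,-0.5],[0,0,0.002,0,0,0,0],[0,0,0.002,0,0,0,0.3],[0,0,0.002,0,0,0,1],[0,0,0.002,0,0,0,1]])

```text
clock: 9.75
position: [0.5547, -0.0345, 0.0164]
ee_rot: [0.991, -0.13, 0.0, 0.001]
ft_force: [-0.5, -3.1, 1.3]
grip_width: 0.0427
```

Request:
servo_tool(increments=[[0,0,0,0,0,0,1],[0,0,0,0,0,0,1],[0,0,0,0,0,0,1]])

```text
clock: 10.05
position: [0.5548, -0.0344, 0.0164]
ee_rot: [0.991, -0.13, 0.0, 0.001]
ft_force: [-0.9, -3.8, 4.5]
grip_width: 0.0423
```

Run:
```python
from h import *
im=imaging.camera('scene'); crop(im,270,140,370,215,8,'pics/sc16.png')
im=imaging.camera('wrist'); crop(im,180,140,460,340,2.8,'pics/w16.png')
s=status.state();print(s['position'],s['ft_force'],s['grip_width'])
```

```text
[ 0.55478957 -0.03438972  0.01638573] [ 0.3170534  -4.4553301   4.05224857] 0.04207609484090723
```

View pics/sc16.png

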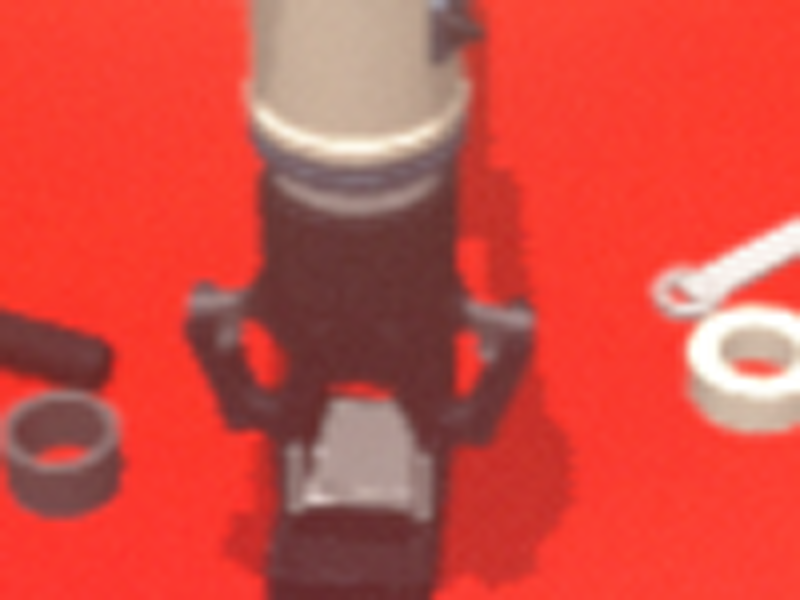

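View pics/w16.png

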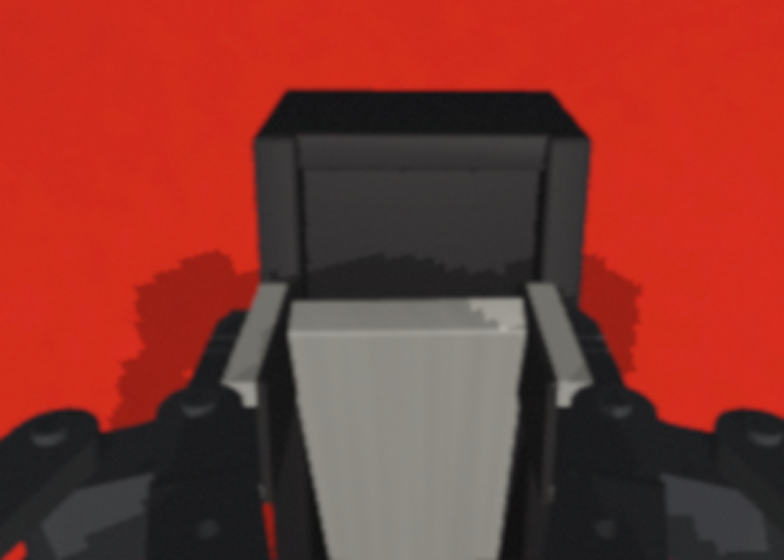

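Gripped on both narrow edges at the nose (width 42 mm). Lifting slowly.

Request:
servo_tool(increments=[[0,0,-0.004,0,0,0,1],[0,0,-0.012,0,0,0,1],[0,0,-0.024,0,0,0,1],[0,0,-0.036,0,0,0,1],[0,0,-0.045,0,0,0,1]])

```text
clock: 10.65
position: [0.5552, -0.0333, 0.0628]
ee_rot: [0.992, -0.13, 0.001, 0.0]
ft_force: [0.1, -0.4, -2.9]
grip_width: 0.042
```

Run:
```python
from h import *
s=status.state();print(s['position'],s['ft_force'],s['moment'],s['grip_width'])
im=imaging.camera('side'); crop(im,270,110,400,230,5,'pics/s17.png')
im=imaging.camera('wrist'); crop(im,180,140,460,340,2.8,'pics/w17.png')
```

```text
[ 0.55521186 -0.03327316  0.06284335] [ 0.10980003 -0.36840738 -2.92507123] [-0.03066146 -0.16536259 -0.00516038] 0.041964243091749225
```

View pics/s17.png

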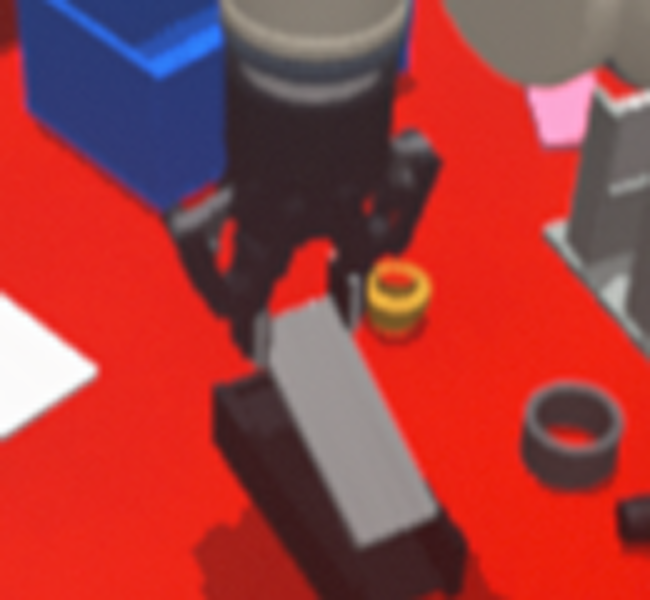

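View pics/w17.png

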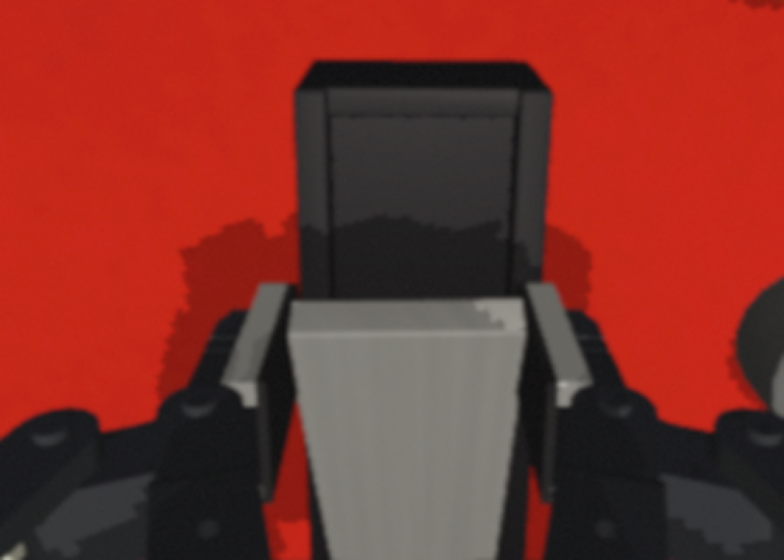

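Held (2.9 N, unchanged in the grip). Computing the waypoint at the rest.

Run:
```python
from h import *
T=tool(np.radians(45),REST[1])
p=pose(*REST,[.030,0,.185]); print(p); delta(p,T)
```

```text
[0.56926009 0.27253439 0.185     ]
shift [-0.0657 -0.2991 -0.1219] turn [-0.0146  0.781   0.0372] |d| 0.33 deg 44.8
```

Request:
servo_tool(increments=[[0,0,-0.025,0,0,0,1],[-0.005,-0.01,-0.06,0,0.03,0,1],[-0.01,-0.03,-0.1,0,0.09,0.005,1],[-0.02,-0.06,-0.125,-0.003,0.16,0.008,1],[-0.025,-0.1,-0.13,-0.005,0.25,0.012,1]])

```text
clock: 11.25
position: [0.5579, 0.0696, 0.1964]
ee_rot: [0.982, -0.137, 0.128, 0.019]
ft_force: [0.6, -0.2, -3.3]
grip_width: 0.0421
```

Run:
```python
from h import *
T=tool(np.radians(45),REST[1])
p=pose(*REST,[.030,0,.185]); delta(p,T)
```

```text
shift [-0.0459 -0.1984 -0.0008] turn [-0.0102  0.5251  0.0213] |d| 0.204 deg 30.1
```

Request:
servo_tool(increments=[[-0.009,-0.04,0,-0.002,0.1,0.004,1],[-0.018,-0.08,0,-0.004,0.21,0.008,1],[-0.027,-0.12,0,-0.006,0.32,0.012,1],[-0.036,-0.16,0,-0.008,0.43,0.016,1],[-0.045,-0.195,0,-0.01,0.525,0.021,1]])

```text
clock: 11.75
position: [0.5712, 0.2613, 0.1839]
ee_rot: [0.921, -0.121, 0.365, 0.055]
ft_force: [1.4, 0.4, -4.3]
grip_width: 0.0422
```

Request:
servo_tool(increments=[[0,0,0,0,0,0,1],[0,0,0,0,0,0,1]])

```text
clock: 11.95
position: [0.5726, 0.2584, 0.1855]
ee_rot: [0.921, -0.125, 0.364, 0.055]
ft_force: [-0.6, -0.4, -2.1]
grip_width: 0.0423
```

```bash
cat > look.py <<'E'
from h import *
import sys
n=sys.argv[1]
s=status.state(); print(s['position'].round(4),s['ft_force'].round(1),s['grip_width'].round(4),'qd',np.abs(s['qd']).max().round(3))
im=imaging.camera('side'); crop(im,150,170,330,305,4.4,f'pics/s{n}.png')
im=imaging.camera('scene'); crop(im,345,140,465,230,6.6,f'pics/c{n}.png')
E
python3 look.py 20
python3 - <<'E'
from h import *
T=tool(np.radians(45),REST[1])
p=pose(*REST,[.030,0,.185]); delta(p,T)
E
```

```text
shift [-0.0054 -0.0127 -0.0046] turn [-0.0114  0.0308  0.0264] |d| 0.015 deg 2.4Traceback (most recent call last):
  File "look.py", line 4, in <module>
    s=status.state(); print(s['position'].round(4),s['ft_force'].round(1),s['grip_width'].round(4),'qd',np.abs(s['qd']).max().round(3))
                                                                          ^^^^^^^^^^^^^^^^^^^^^
AttributeError: 'float' object has no attribute 'round'
```

```bash
sed -i "s/s\['grip_width'\].round(4)/round(s['grip_width'],4)/" look.py
python3 look.py 20
python3 - <<'E'
from h import *
im=imaging.camera('wrist'); cv2.imwrite('pics/w20.png',im[:,:,::-1])
T=tool(np.radians(45),REST[1])
p=pose(*REST,[.030,0,.185]); delta(p,T)
E
```

```text
[0.5726 0.2584 0.1855] [-0.6 -0.4 -2.1] 0.0423 qd 0.042
shift [-0.0081 -0.0141 -0.0046] turn [-0.0106  0.0286  0.0226] |d| 0.017 deg 2.2
```

View pics/s20.png

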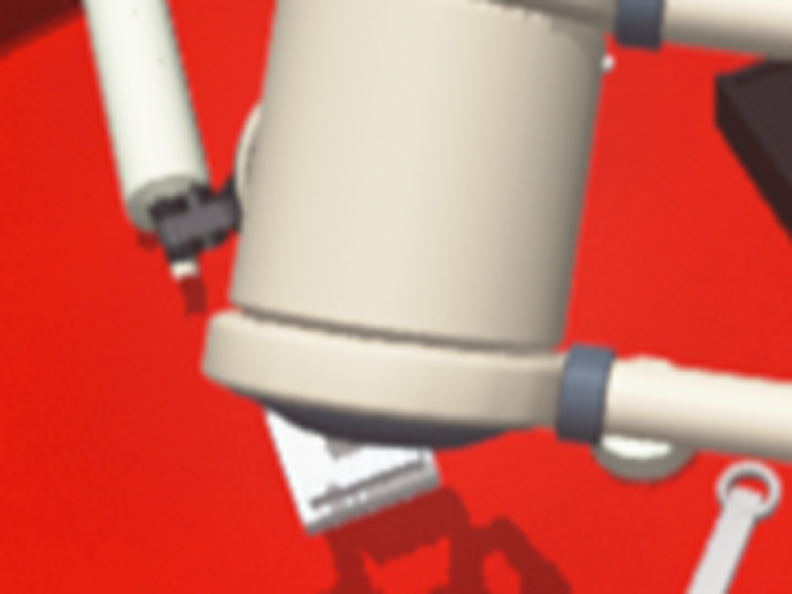

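View pics/c20.png

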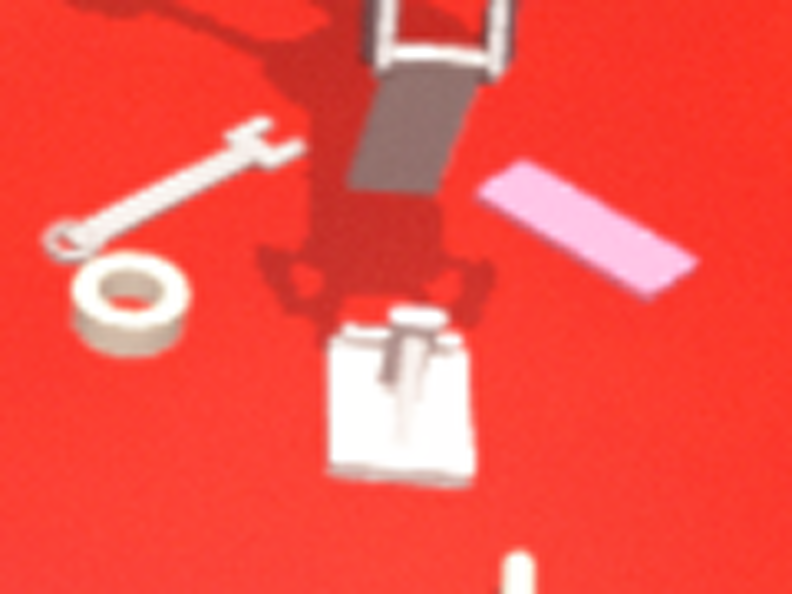

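View pics/w20.png

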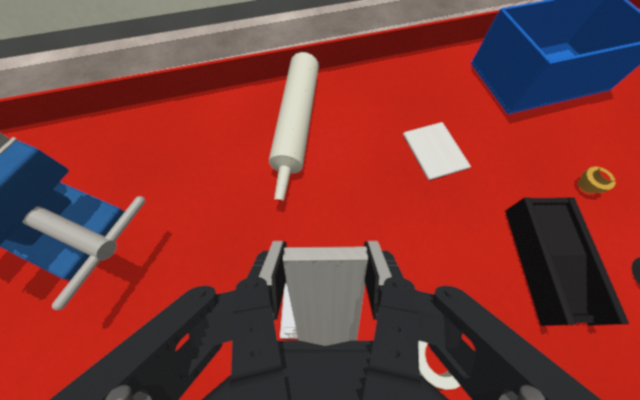

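```bash
cat >> h.py <<'E'
# packer in tool (grip 1): lower-face nose corner at tool (.0083,0,-.0412), long axis: slope 25deg at tilt 0
def pk_pts(s,nose=(.0083,0,-.0412),ang=25.):
    r=R.from_quat(s['ee_rot']); a=np.radians(ang); u=np.array([np.cos(a),0,-np.sin(a)]); n=np.array([-np.sin(a),0,-np.cos(a)])
    N=np.array(nose); L=[N+[0,.022,0],N-[0,.022,0],N-.12*u-[0,.022,0],N-.12*u+[0,.022,0]]
    return s['position']+r.apply(np.array(L)), s['position']+r.apply(np.array(L)+.008*n)
E
python3 - <<'E'
from h import *
s=status.state(); i=imaging.camera_info('scene')
lo,up=pk_pts(s); f=lambda P:((w2p(i,P)+.5-[345,140])*6.6).round(0).tolist()
print('lo',f(lo)); print('up',f(up)); print(lo.round(3))
F=pose(*REST,[0,0,.014]); print('foot',f(F), 'supp top',f([pose(*REST,[.0236,y,.0788]) for y in(.012,-.012)]))
E
```

```text
lo [[390.0, 58.0], [486.0, 65.0], [439.0, 196.0], [350.0, 190.0]]
up [[390.0, 44.0], [486.0, 50.0], [439.0, 182.0], [351.0, 176.0]]
[[0.547 0.242 0.223]
 [0.559 0.284 0.223]
 [0.516 0.295 0.111]
 [0.504 0.253 0.112]]
foot [[400.0, 375.0]] supp top [[445.0, 313.0], [396.0, 309.0]]
```

Run:
```python
from h import *
T=tool(np.radians(45),REST[1])
delta(pose(*REST,[.060,0,.125]),T); delta(pose(*REST,[.060,0,.097]),T)
```

```text
shift [-0.0275 -0.0139  0.0597] turn [-0.0106  0.0286  0.0226] |d| 0.067 deg 2.2
shift [-0.0467 -0.0141  0.08  ] turn [-0.0106  0.0286  0.0226] |d| 0.094 deg 2.2
```

Request:
servo_tool(increments=[[-0.004,-0.003,0.015,-0.003,0.007,0.006,1],[-0.01,-0.006,0.03,-0.005,0.015,0.012,1],[-0.018,-0.01,0.045,-0.008,0.022,0.018,1],[-0.0275,-0.014,0.06,-0.0106,0.0286,0.0226,1],[-0.0275,-0.014,0.06,-0.0106,0.0286,0.0226,1]])

```text
clock: 12.6
position: [0.6069, 0.2457, 0.1342]
ee_rot: [0.922, -0.122, 0.364, 0.053]
ft_force: [-0.4, 0.6, -2.0]
grip_width: 0.0421
```

```bash
python3 look.py 21
python3 - <<'E'
from h import *
T=tool(np.radians(45),REST[1])
delta(pose(*REST,[.060,0,.125]),T); delta(pose(*REST,[.060,0,.097]),T)
s=status.state(); i=imaging.camera_info('scene')
lo,up=pk_pts(s); f=lambda P:((w2p(i,P)+.5-[345,140])*6.6).round(0).tolist()
print('lo',f(lo)); print('up',f(up))
E
```

```text
[0.6069 0.2457 0.1342] [-0.4  0.6 -2. ] 0.0421 qd 0.026
shift [-0.0179 -0.0136 -0.0003] turn [-0.0193  0.0299  0.0307] |d| 0.023 deg 2.7
shift [-0.0371 -0.0138  0.0201] turn [-0.0193  0.0299  0.0307] |d| 0.044 deg 2.7
lo [[377.0, 191.0], [473.0, 197.0], [426.0, 316.0], [339.0, 310.0]]
up [[377.0, 176.0], [473.0, 182.0], [426.0, 302.0], [339.0, 296.0]]
```

View pics/c21.png

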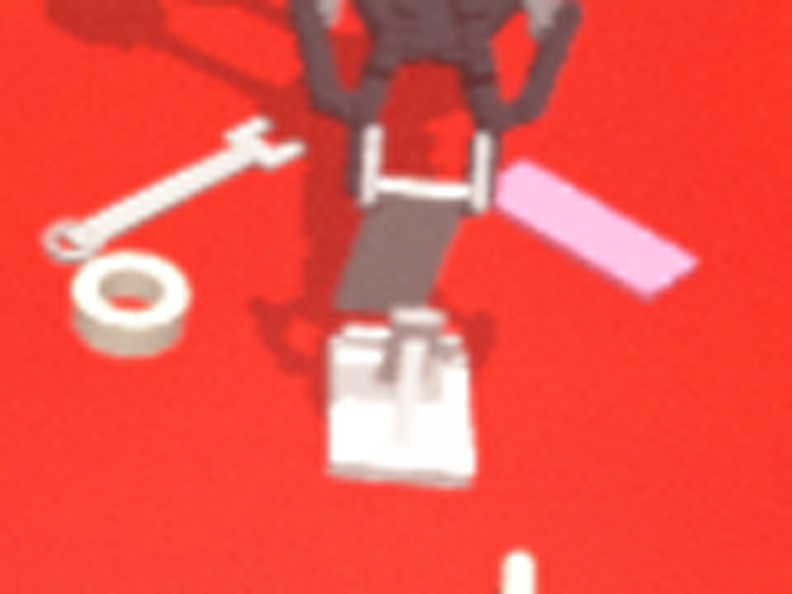

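View pics/s21.png

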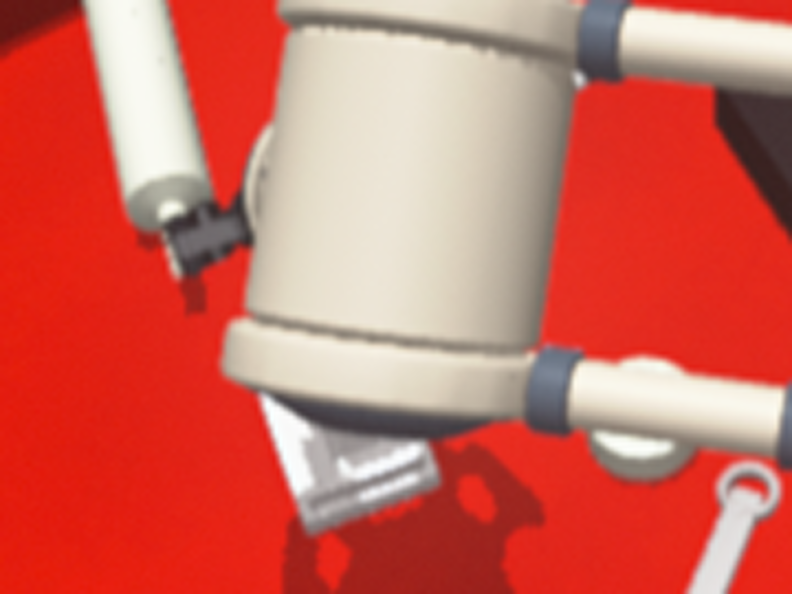

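Run:
```python
from h import *
s=status.state(); print(s['joint_pos'].round(3))
```

```text
[ 0.647 -0.207  1.808 -0.651  1.118  2.644]
```

Joint 6 is at its limit (2.644 of 2.65), which explains the missing correction. I'll accept a slightly different yaw, about 4.5° off the rest; the plate will square up on the support.

Run:
```python
from h import *
for y in (-.30,-.22):
    T=tool(np.radians(45),y); delta(pose(*REST,[.060,0,.125]),T)
# where TCP must be so that tail centre lower edge sits at foot with yaw -.22
T=tool(np.radians(45),-.22)
a=np.radians(25); u=np.array([np.cos(a),0,-np.sin(a)]); tail=np.array([.0083,0,-.0412])-.12*u
foot=pose(*REST,[-.004,0,.017]); tcp=foot-T.apply(tail); print('tcp place',tcp, 'tail in tool',tail)
delta(tcp+[0,0,.028],T)
```

```text
shift [-0.0179 -0.0136 -0.0003] turn [-0.0193  0.0299  0.0307] |d| 0.023 deg 2.7
shift [-0.0179 -0.0136 -0.0003] turn [ 0.0364  0.0302 -0.0267] |d| 0.023 deg 3.1
tcp place [0.59953494 0.26854856 0.09476133] tail in tool [-0.10045693  0.          0.00951419]
shift [-0.0192 -0.0188  0.0015] turn [ 0.0364  0.0302 -0.0267] |d| 0.027 deg 3.1
```

Request:
servo_tool(increments=[[0,0,0,0.018,0.01,-0.014,1],[-0.007,-0.006,0,0.036,0.02,-0.027,1],[-0.013,-0.012,0,0.036,0.03,-0.027,1],[-0.019,-0.019,0.001,0.036,0.03,-0.027,1],[-0.019,-0.019,0.001,0.036,0.03,-0.027,1]])

```text
clock: 13.2
position: [0.6013, 0.2661, 0.1262]
ee_rot: [0.921, -0.094, 0.376, 0.04]
ft_force: [-0.2, 0.2, -2.8]
grip_width: 0.0422
```

```bash
cat > rs.py <<'E'
from h import *
s=status.state(); print(s['position'].round(4),s['joint_pos'].round(3),s['ft_force'].round(1))
T=tool(np.radians(45),-.22)
a=np.radians(25); u=np.array([np.cos(a),0,-np.sin(a)]); tail=np.array([.0083,0,-.0412])-.12*u
foot=pose(*REST,[-.004,0,.017]); tcp=foot-T.apply(tail)
delta(tcp+[0,0,.028],T); delta(tcp,T)
E
python3 rs.py
```

```text
[0.6013 0.2661 0.1262] [ 0.673 -0.221  1.849 -0.665  1.064  2.645] [-0.2  0.2 -2.8]
shift [-0.004  -0.0021  0.0009] turn [-0.0087  0.0105  0.0124] |d| 0.005 deg 1.1
shift [-0.0236 -0.0021  0.0209] turn [-0.0087  0.0105  0.0124] |d| 0.032 deg 1.1
```

Request:
servo_tool(increments=[[-0.006,-0.001,0.005,0.007,0.005,-0.007,1],[-0.011,-0.002,0.01,0.014,0.01,-0.014,1],[-0.017,-0.002,0.015,0.014,0.01,-0.014,1],[-0.022,-0.002,0.019,0.014,0.01,-0.014,1],[-0.022,-0.002,0.019,0.014,0.01,-0.014,1]])

```text
clock: 13.7
position: [0.6014, 0.2629, 0.099]
ee_rot: [0.922, -0.082, 0.377, 0.036]
ft_force: [-1.0, -0.5, -2.8]
grip_width: 0.0421
```

```bash
python3 rs.py; python3 look.py 22;python3 - <<'E'
from h import *
s=status.state(); i=imaging.camera_info('scene')
lo,up=pk_pts(s); f=lambda P:((w2p(i,P)+.5-[345,140])*6.6).round(0).tolist()
print('lo',f(lo)); print('up',f(up)); q=(lo[2]+lo[3])/2
print('tail lower edge in rest frame',R.from_euler('z',.3).apply(q-[.5406,.2814,0]).round(4))
E
```

```text
[0.6014 0.2629 0.099 ] [ 0.66  -0.222  1.9   -0.671  1.001  2.644] [-1.  -0.5 -2.8]
shift [ 0.0147 -0.0051 -0.0189] turn [-0.0255  0.009   0.0324] |d| 0.024 deg 2.4
shift [-0.005  -0.0052  0.001 ] turn [-0.0255  0.009   0.0324] |d| 0.007 deg 2.4
[0.6014 0.2629 0.099 ] [-1.  -0.5 -2.8] 0.0421 qd 0.022
lo [[391.0, 243.0], [484.0, 244.0], [431.0, 360.0], [346.0, 360.0]]
up [[390.0, 229.0], [482.0, 229.0], [430.0, 346.0], [345.0, 346.0]]
tail lower edge in rest frame [-0.0005 -0.0071  0.0235]
```

View pics/c22.png

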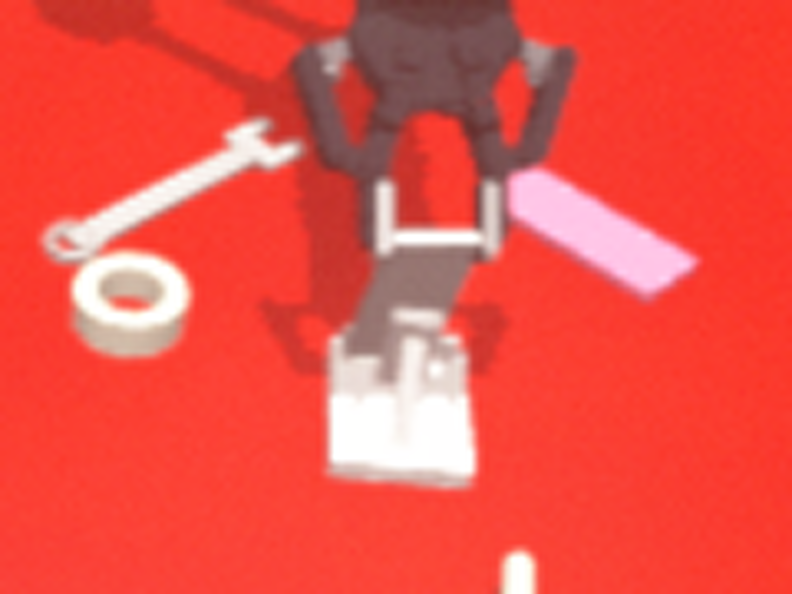

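View pics/s22.png

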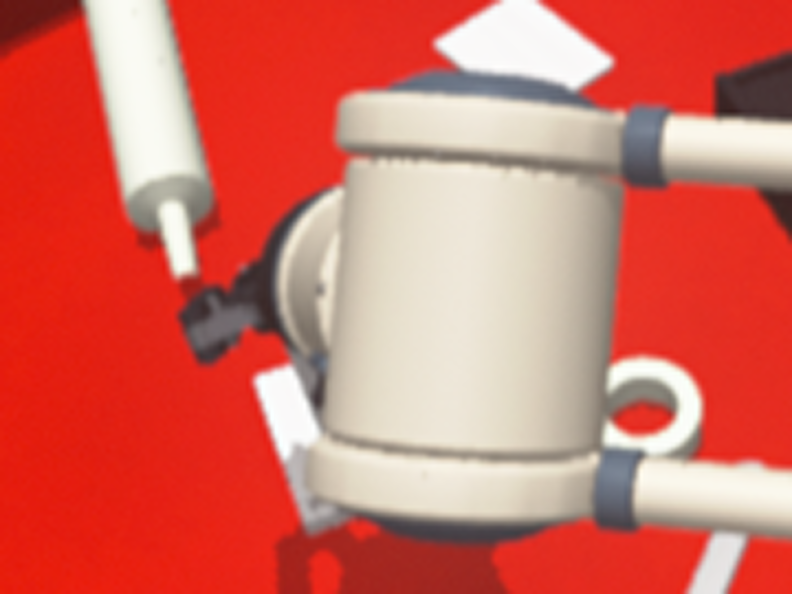

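Request:
servo_tool(increments=[[-0.004,0,0,0,0,0,1],[-0.006,0,0.002,0,0,0,1],[-0.008,0,0.004,0,0,0,1],[-0.008,0,0.004,0,0,0,1]])

```text
clock: 14.2
position: [0.5998, 0.2622, 0.0932]
ee_rot: [0.923, -0.08, 0.376, 0.035]
ft_force: [0.6, -0.3, -2.9]
grip_width: 0.0422
```

```bash
cat >> rs.py <<'E'
lo,up=pk_pts(s); q=(lo[2]+lo[3])/2
print('tail lower edge in rest frame',R.from_euler('z',.3).apply(q-[.5406,.2814,0]).round(4)); m=R.from_quat(s['ee_rot']).as_matrix(); print('yaw y-axis',np.arctan2(m[0,1],-m[1,1]), 'tilt',np.degrees(np.arccos(-m[2,2])))
E
python3 rs.py
```

```text
[0.5998 0.2622 0.0932] [ 0.658 -0.224  1.911 -0.669  0.99   2.644] [ 0.6 -0.3 -2.9]
shift [ 0.0197 -0.0061 -0.0221] turn [-0.0291  0.0114  0.0348] |d| 0.03 deg 2.7
shift [ 0.0002 -0.0062 -0.0021] turn [-0.0291  0.0114  0.0348] |d| 0.007 deg 2.7
tail lower edge in rest frame [-0.0025 -0.0093  0.0162]
yaw y-axis -0.17476788768726492 tilt 44.343902141400484
```

Request:
servo_tool(increments=[[-0.001,0,0.001,0,0,0,1],[-0.002,0,0.002,0,0,0,1],[-0.003,0,0.003,0,0,0,1],[-0.003,0,0.003,0,0,0,1]])

```text
clock: 14.6
position: [0.6002, 0.2619, 0.0902]
ee_rot: [0.923, -0.079, 0.375, 0.034]
ft_force: [-2.0, 0.6, -1.7]
grip_width: 0.0418
```

```bash
python3 rs.py
```

```text
[0.6002 0.2619 0.0902] [ 0.655 -0.222  1.915 -0.668  0.983  2.644] [-2.   0.6 -1.7]
shift [ 0.0215 -0.0063 -0.0246] turn [-0.0308  0.0123  0.0355] |d| 0.033 deg 2.8
shift [ 0.0019 -0.0064 -0.0045] turn [-0.0308  0.0123  0.0355] |d| 0.008 deg 2.8
tail lower edge in rest frame [-0.002  -0.0095  0.0132]
yaw y-axis -0.17307133925087087 tilt 44.29081253087902
```

Request:
servo_tool(increments=[[-0.002,0,0.001,0,0,0,1],[-0.004,0,0.002,0,0,0,1],[-0.004,0,0.002,0,0,0,1]])

```text
clock: 14.9
position: [0.6003, 0.2618, 0.0892]
ee_rot: [0.923, -0.079, 0.376, 0.033]
ft_force: [-2.4, 0.2, 5.1]
grip_width: 0.0421
```

```bash
python3 rs.py;  python3 look.py 23
```

```text
[0.6003 0.2618 0.0892] [ 0.654 -0.225  1.92  -0.669  0.977  2.644] [-2.4  0.2  5.1]
shift [ 0.0221 -0.0064 -0.0254] turn [-0.0341  0.0106  0.036 ] |d| 0.034 deg 2.9
shift [ 0.0025 -0.0065 -0.0054] turn [-0.0341  0.0106  0.036 ] |d| 0.009 deg 2.9
tail lower edge in rest frame [-0.0017 -0.0095  0.0121]
yaw y-axis -0.17043048175568537 tilt 44.393150022011106
[0.6003 0.2618 0.0892] [-2.4  0.2  5.1] 0.0421 qd 0.003
```

View pics/c23.png

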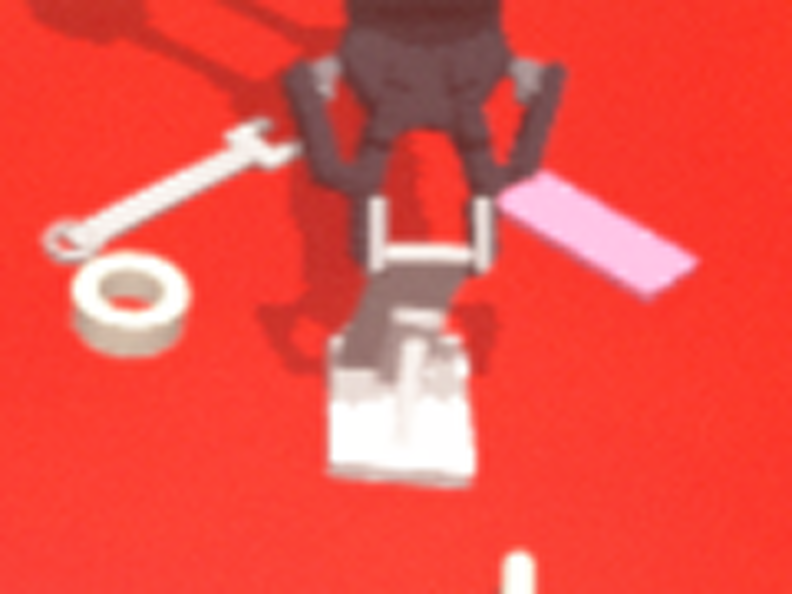

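Request:
servo_tool(increments=[[0.001,0,0.001,0,0,0,1],[0.002,0,0.002,0,0,0,1],[0.002,0,0.002,0,0,0,1]])

```text
clock: 15.3
position: [0.6022, 0.2612, 0.0875]
ee_rot: [0.923, -0.079, 0.375, 0.033]
ft_force: [-7.2, 1.4, 4.5]
grip_width: 0.0421
```

```bash
python3 rs.py
```

```text
[0.6022 0.2612 0.0875] [ 0.65  -0.219  1.916 -0.666  0.975  2.641] [-7.2  1.4  4.5]
shift [ 0.0218 -0.0067 -0.028 ] turn [-0.033   0.0134  0.0364] |d| 0.036 deg 2.9
shift [ 0.0023 -0.0068 -0.0079] turn [-0.033   0.0134  0.0364] |d| 0.011 deg 2.9
tail lower edge in rest frame [ 0.     -0.0097  0.0106]
yaw y-axis -0.17093880065378694 tilt 44.229372470993226
```

Floor and support are both in contact (about 7 N each). Opening the fingers.

Request:
servo_tool(increments=[[0,0,0,0,0,0,0],[0,0,0,0,0,0,-0.15],[0,0,0,0,0,0,-0.4],[0,0,0,0,0,0,-0.7],[0,0,0,0,0,0,-0.7]])

```text
clock: 15.8
position: [0.6021, 0.2604, 0.0863]
ee_rot: [0.923, -0.079, 0.375, 0.034]
ft_force: [0.3, -0.8, 0.6]
grip_width: 0.0728
```

```bash
python3 rs.py;  python3 look.py 24
python3 - <<'E'
from h import *
im=imaging.camera('wrist'); cv2.imwrite('pics/w24.png',im[:,:,::-1])
E
```

```text
[0.6021 0.2604 0.0863] [ 0.649 -0.218  1.917 -0.667  0.975  2.641] [ 0.3 -0.8  0.6]
shift [ 0.0227 -0.0075 -0.0289] turn [-0.0313  0.0141  0.0374] |d| 0.037 deg 2.9
shift [ 0.0031 -0.0076 -0.0088] turn [-0.0313  0.0141  0.0374] |d| 0.012 deg 2.9
tail lower edge in rest frame [ 0.0001 -0.0106  0.0094]
yaw y-axis -0.17145218055950898 tilt 44.18486112945472
[0.6021 0.2604 0.0863] [ 0.3 -0.8  0.6] 0.0728 qd 0.002
```

View pics/c24.png

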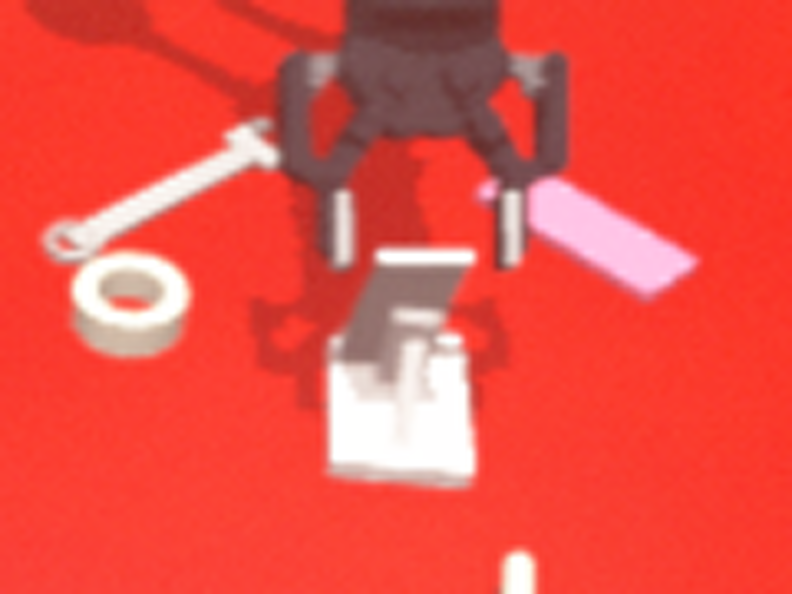

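View pics/w24.png

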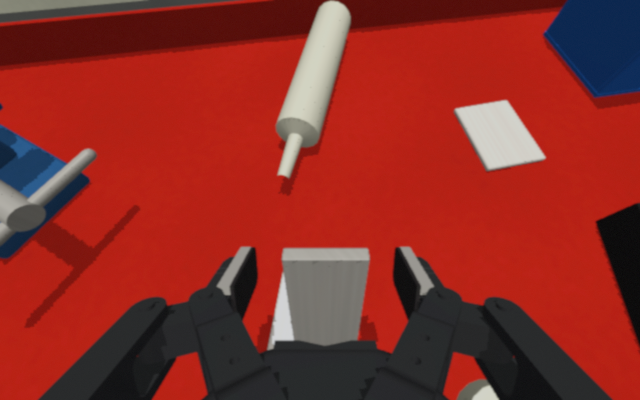

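Released; the packer leans by itself and is still. Backing off and preparing the broad-face grasp.

Request:
servo_tool(increments=[[0,0,-0.015,0,0,0,-0.8],[0,0,-0.05,0,0,0,-1],[0,0,-0.09,0,0,0,-1],[0,0,-0.13,0,0,0,-1],[0,0,-0.16,0,0,0,-1]])

```text
clock: 16.45
position: [0.4906, 0.2805, 0.2047]
ee_rot: [0.923, -0.079, 0.376, 0.032]
ft_force: [0.7, 0.6, 0.6]
grip_width: 0.0856
```

```bash
cat >> h.py <<'E'
def grasp2(yaw,lean=70.):
    a=np.radians(lean); u=np.array([np.cos(a),0,np.sin(a)]); n=np.array([-np.sin(a),0,np.cos(a)])
    M=np.stack([[0,1,0],-n,-u],1); return R.from_euler('z',yaw)*R.from_matrix(M), R.from_euler('z',yaw).apply(u), R.from_euler('z',yaw).apply(n)
E
python3 - <<'E'
from h import *
s=status.state(); print(s['position'],s['joint_pos'].round(3))
i=imaging.camera_info('wrist'); im=imaging.camera('wrist'); cv2.imwrite('pics/w25.png',im[:,:,::-1])
im=imaging.camera('side'); crop(im,150,170,330,305,4.4,'pics/s25.png')
im=imaging.camera('scene'); crop(im,375,155,435,215,10,'pics/c25.png')
T,u,n=grasp2(-.3)
p=pose(*REST,[0,0,.014])+u*.043+n*.004; print('final',p); p=p+u*.12; print('pre',p); delta(p,T)
E
```

```text
[0.49064877 0.28048225 0.20468994] [ 0.86  -0.466  1.898 -0.668  1.311  2.644]
final [0.55105912 0.27816462 0.05577486]
pre [0.59026843 0.26603575 0.16853798]
shift [ 0.0461 -0.0013  0.0956] turn [ 0.833  -0.8794 -1.2579] |d| 0.106 deg 100.1
```

View pics/w25.png

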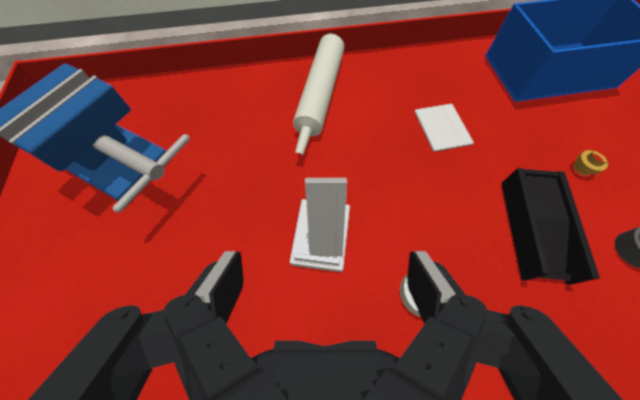

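View pics/s25.png

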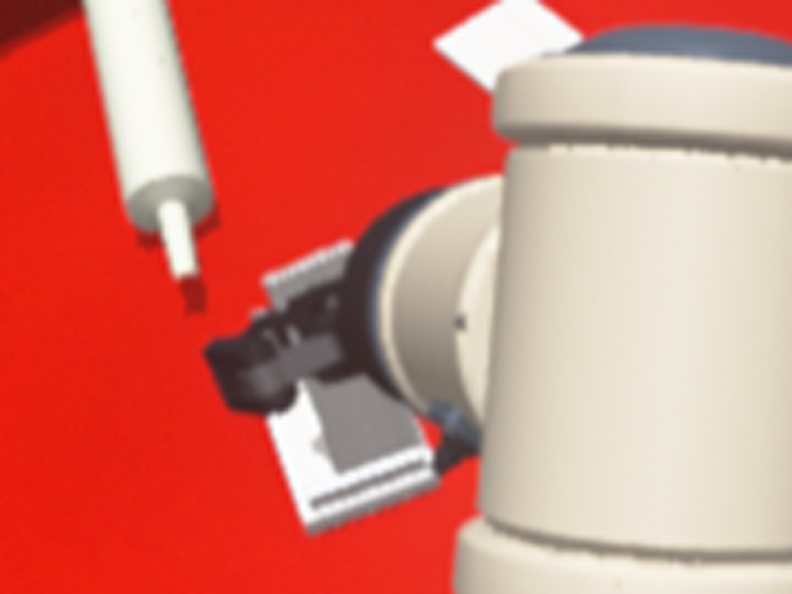

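View pics/c25.png

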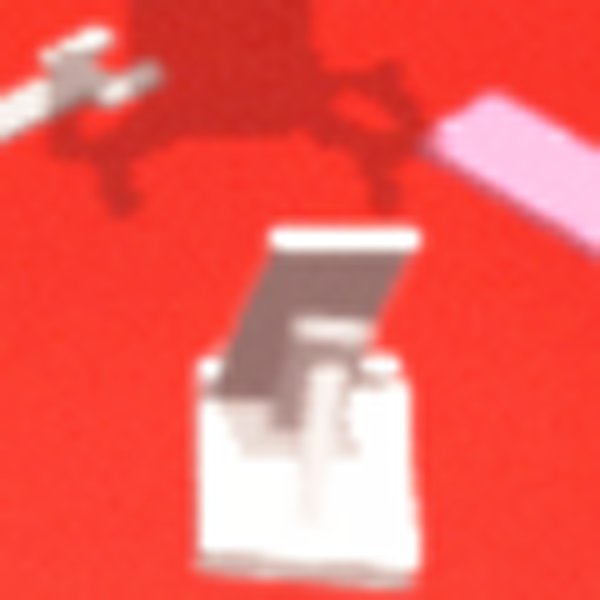

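Run:
```python
import cv2
a=cv2.imread('pics/w25.png'); c=cv2.resize(a[165:285,270:390],None,fx=5,fy=5,interpolation=cv2.INTER_CUBIC); cv2.imwrite('pics/w25c.png',c)
```

```text
(no output)
```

View pics/w25c.png

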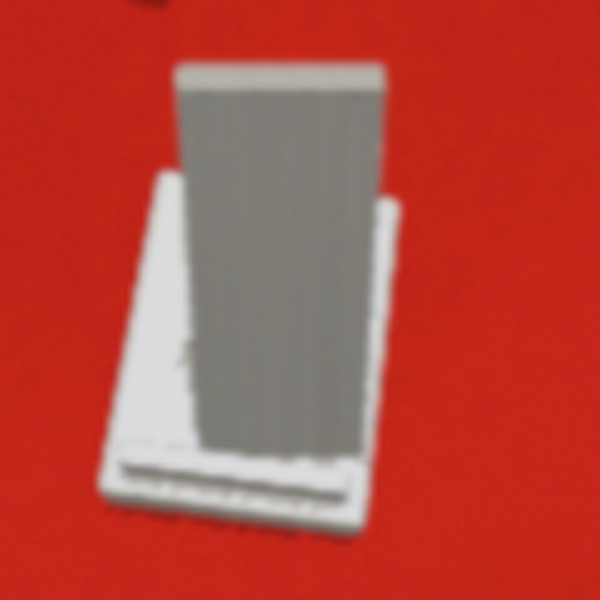

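Run:
```python
from h import *
i=imaging.camera_info('wrist'); j=imaging.camera_info('scene')
uv=np.array([(175,64),(387,64),(179,91),(384,91),(200,452),(363,457)])/5+[270,165]-.4
uvs=np.array([(267,250),(408,252),(222,385)])/10+[375,155]-.45   # scene: nose lower-face corners; (right,left as seen)
def model(q):
    x,y,yaw,lean=q; T,u,n=grasp2(yaw,np.degrees(lean)); f=np.array([x,y,.014]); h=R.from_euler('z',yaw).apply([0,.022,0])
    N=f+.12*u
    return np.array([N+h,N-h,N+.008*n+h,N+.008*n-h,f+.008*n+h,f+.008*n-h]), np.array([N-h,N+h])
def res(q):
    a,b=model(q); return np.r_[(w2p(i,a)-uv).ravel()]
r=least_squares(res,[.54,.275,-.2,1.22],loss='soft_l1'); print(r.x.round(4),'lean',np.degrees(r.x[3]),res(r.x).reshape(-1,2).round(1).tolist())
a,b=model(r.x); print('scene pred',((w2p(j,b)-[375,155]+.45)*10).round(0).tolist())
print('foot in rest',R.from_euler('z',.3).apply([r.x[0]-.5406,r.x[1]-.2814,0]).round(4), 'nose',b.mean(0))
```

```text
[ 0.5337  0.2752 -0.1741  1.1766] lean 67.41335119606461 [[0.5, 0.4], [-0.2, 0.5], [-0.8, -0.4], [0.8, -0.3], [-0.7, 0.4], [0.3, -0.5]]
scene pred [[285.0, 245.0], [425.0, 245.0]]
foot in rest [-0.0048 -0.008   0.    ] nose [0.57904811 0.26722115 0.12479597]
```

```bash
cat >> h.py <<'E'
PK=dict(foot=np.array([.5337,.2752,.014]),yaw=-.174,lean=67.4)
def g2(s,dn=0.004,P=PK):
    T,u,n=grasp2(P['yaw'],P['lean']); return P['foot']+u*s+n*dn, T
E
python3 - <<'E'
from h import *
p,T=g2(.045+.20); print(p); d,rv=delta(p,T)
for k in range(1,6): print(np.round(rv*k/12,3))
E
```

```text
[0.62279359 0.25953935 0.24172368]
shift [ 0.1209 -0.0005  0.0664] turn [ 0.9056 -0.9092 -1.3681] |d| 0.138 deg 107.5
[ 0.075 -0.076 -0.114]
[ 0.151 -0.152 -0.228]
[ 0.226 -0.227 -0.342]
[ 0.302 -0.303 -0.456]
[ 0.377 -0.379 -0.57 ]
```

Request:
servo_tool(increments=[[0.025,0,-0.025,0.067,-0.068,-0.102,-0.5],[0.045,0,-0.045,0.135,-0.136,-0.204,0],[0.06,0,-0.05,0.203,-0.204,-0.306,0.3],[0.075,0,-0.04,0.27,-0.272,-0.408,0.3],[0.09,0,-0.02,0.338,-0.34,-0.51,0.3]])

```text
clock: 17.1
position: [0.5429, 0.2716, 0.2813]
ee_rot: [0.954, 0.211, 0.207, -0.041]
ft_force: [1.2, 1.0, 0.3]
grip_width: 0.0298
```

Run:
```python
from h import *
p,T=g2(.045+.20); d,rv=delta(p,T); print(status.state()['joint_pos'].round(2))
for k in range(1,6): print(np.round(rv/np.linalg.norm(rv)*.14*k,3))
```

```text
shift [0.0449 0.0441 0.0643] turn [ 0.5724 -0.5736 -0.8642] |d| 0.09 deg 67.9
[ 0.41 -0.29  1.5   0.    1.5   1.54]
[ 0.068 -0.068 -0.102]
[ 0.135 -0.136 -0.204]
[ 0.203 -0.203 -0.306]
[ 0.271 -0.271 -0.409]
[ 0.338 -0.339 -0.511]
```

Request:
servo_tool(increments=[[0.009,0.009,0.01,0.067,-0.068,-0.102,0.3],[0.018,0.018,0.02,0.135,-0.136,-0.204,0.3],[0.027,0.027,0.03,0.203,-0.204,-0.306,0.3],[0.036,0.036,0.045,0.27,-0.272,-0.408,0.3],[0.045,0.044,0.06,0.338,-0.34,-0.51,0.3]])

```text
clock: 17.6
position: [0.6216, 0.2566, 0.2411]
ee_rot: [0.873, 0.476, 0.008, -0.11]
ft_force: [0.4, 0.8, 1.6]
grip_width: 0.0298
```

Run:
```python
from h import *
p,T=g2(.045+.20); d,rv=delta(p,T); print(status.state()['joint_pos'].round(2))
```

```text
shift [ 0.0032 -0.0006 -0.0002] turn [ 0.2295 -0.2302 -0.3598] |d| 0.003 deg 27.8
[0.22 0.33 0.9  0.23 1.95 0.88]
```

Request:
servo_tool(increments=[[0.003,0,0,0.06,-0.06,-0.09,0.3],[0.003,0,0,0.12,-0.12,-0.18,0.3],[0.003,0,0,0.18,-0.18,-0.28,0.3],[0.003,0,0,0.23,-0.23,-0.36,0.3],[0.003,0,0,0.23,-0.23,-0.36,0.3]])

```text
clock: 18.1
position: [0.6234, 0.2611, 0.2345]
ee_rot: [0.751, 0.629, -0.13, -0.152]
ft_force: [1.2, 0.5, -2.2]
grip_width: 0.0298
```

Run:
```python
from h import *
p,T=g2(.045+.20); d,rv=delta(p,T); s=status.state(); print(s['position'],s['joint_pos'].round(2),s['qd'].round(2))
im=imaging.camera('wrist'); i=imaging.camera_info('wrist'); cv2.imwrite('pics/w26.png',im[:,:,::-1])
im=imaging.camera('side'); crop(im,150,170,330,305,4.4,'pics/s26.png')
```

```text
shift [-0.0016 -0.0032 -0.0065] turn [-0.0071  0.0027 -0.0033] |d| 0.007 deg 0.5
[0.62344519 0.2610552  0.23454329] [0.26 0.75 0.38 0.23 2.36 0.57] [-0.01 -0.12  0.1   0.   -0.08  0.07]
```

View pics/w26.png

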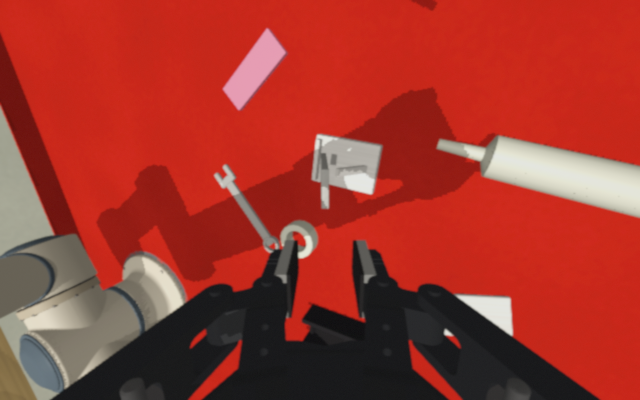

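View pics/s26.png

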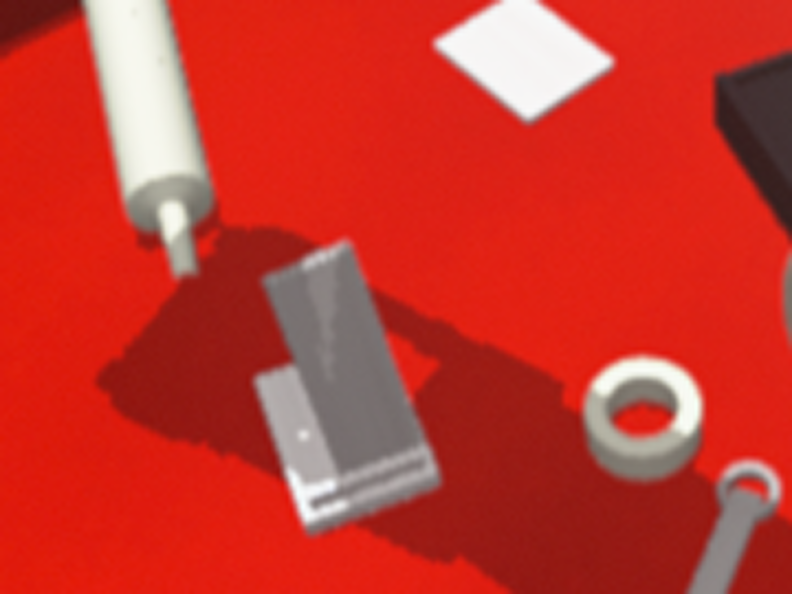

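Run:
```python
from h import *
im=imaging.camera('wrist'); i=imaging.camera_info('wrist'); crop(im,280,120,400,220,6,'pics/w26c.png')
a,T=g2(0,0); u=-T.as_matrix()[:,2]; n=-T.as_matrix()[:,1]; h=T.as_matrix()[:,0]*.022
for nm,P in [('near/+y edge lower: foot,nose',[a+h,a+.12*u+h]),('upper',[a+.008*n+h,a+.12*u+.008*n+h]),('far nose low,up',[a+.12*u-h,a+.12*u+.008*n-h])]:
    print(nm,((w2p(i,P)+.5-[280,120])*6).round(0).tolist())
```

```text
near/+y edge lower: foot,nose [[289.0, 191.0], [297.0, 284.0]]
upper [[256.0, 191.0], [252.0, 284.0]]
far nose low,up [[297.0, 519.0], [254.0, 519.0]]
```

View pics/w26c.png

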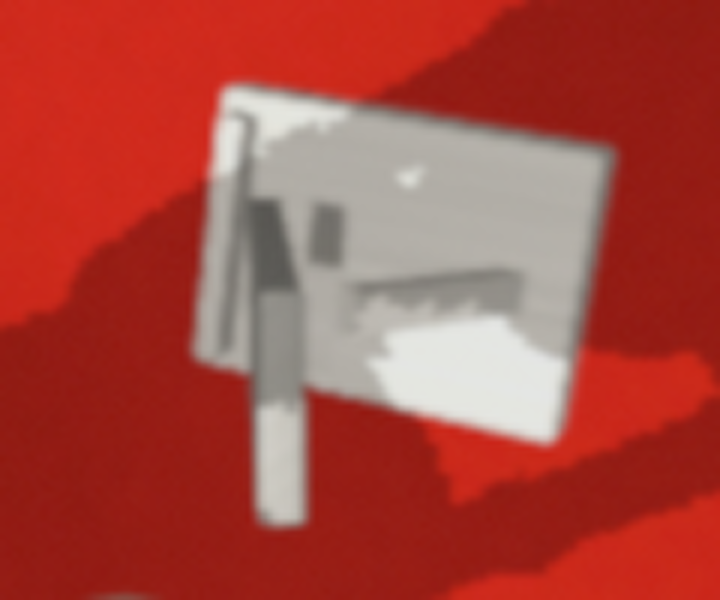

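Edge-on view confirms the grip line: nose corners at crop (256–308, 290–522), about 1 mm from the model. The lean is slightly lower (~66°). Going down along the packer axis.

```bash
cat >> h.py <<'E'
T0,u0,n0=grasp2(-.174,66.2)
PK=dict(foot=np.array([.5337,.2752,.014])+.0013*n0,yaw=-.174,lean=66.2)
def g2(s,dn=0.004,P=None):
    P=P or PK; T,u,n=grasp2(P['yaw'],P['lean']); return P['foot']+u*s+n*dn, T
E
python3 - <<'E'
from h import *
for k in (.13,.10): 
    p,T=g2(.045+k); delta(p,T)
E
```

```text
shift [-0.001   0.0031  0.0701] turn [ 0.0244 -0.0026 -0.0043] |d| 0.07 deg 1.4
shift [-0.0011  0.0024  0.1001] turn [ 0.0244 -0.0026 -0.0043] |d| 0.1 deg 1.4
```

Request:
servo_tool(increments=[[-0.001,0.003,0.02,0.012,-0.001,-0.002,0.3],[-0.001,0.003,0.045,0.024,-0.003,-0.004,0.3],[-0.001,0.003,0.07,0.024,-0.003,-0.004,0.3],[-0.001,0.0024,0.1,0.024,-0.003,-0.004,0.3],[-0.001,0.0024,0.1,0.024,-0.003,-0.004,0.3]])

```text
clock: 18.75
position: [0.5828, 0.2654, 0.1465]
ee_rot: [0.749, 0.629, -0.136, -0.159]
ft_force: [-1.3, -0.8, -1.3]
grip_width: 0.0299
```

Run:
```python
from h import *
for k in (.10,.06,0): 
    p,T=g2(.045+k); delta(p,T)
im=imaging.camera('wrist'); i=imaging.camera_info('wrist'); crop(im,230,120,420,320,3,'pics/w27.png')
```

```text
shift [ 0.0012  0.0024 -0.0036] turn [-0.0054  0.0036 -0.0002] |d| 0.004 deg 0.4
shift [0.0013 0.0026 0.0364] turn [-0.0054  0.0036 -0.0002] |d| 0.037 deg 0.4
shift [0.0015 0.0029 0.0964] turn [-0.0054  0.0036 -0.0002] |d| 0.096 deg 0.4
```

View pics/w27.png

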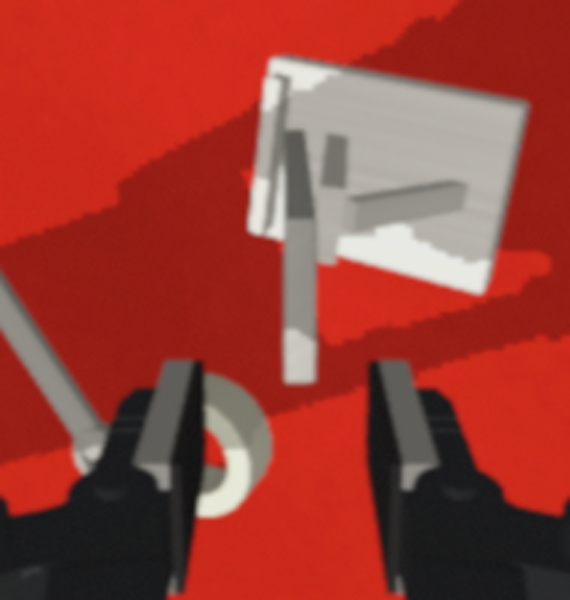

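Request:
servo_tool(increments=[[0.001,0.003,0.015,-0.005,0.003,0,0.3],[0.001,0.003,0.03,-0.005,0.003,0,0.3],[0.001,0.003,0.04,-0.005,0.003,0,0.3],[0.001,0.003,0.05,-0.005,0.003,0,0.3],[0.001,0.003,0.05,-0.005,0.003,0,0.3]])

```text
clock: 19.3
position: [0.5693, 0.2702, 0.1027]
ee_rot: [0.749, 0.63, -0.13, -0.157]
ft_force: [0.8, -0.0, -0.3]
grip_width: 0.0297
```

Run:
```python
from h import *
p,T=g2(.045); delta(p,T); print(status.state()['ft_force'],status.state()['joint_pos'].round(2))
im=imaging.camera('wrist'); i=imaging.camera_info('wrist'); crop(im,230,120,420,320,3,'pics/w28.png')
```

```text
shift [-0.0013 -0.0026  0.0506] turn [ 0.0054 -0.0018  0.0021] |d| 0.051 deg 0.3
[ 0.80637981 -0.01017052 -0.27755306] [0.28 0.53 0.93 0.2  2.04 0.51]
```

View pics/w28.png

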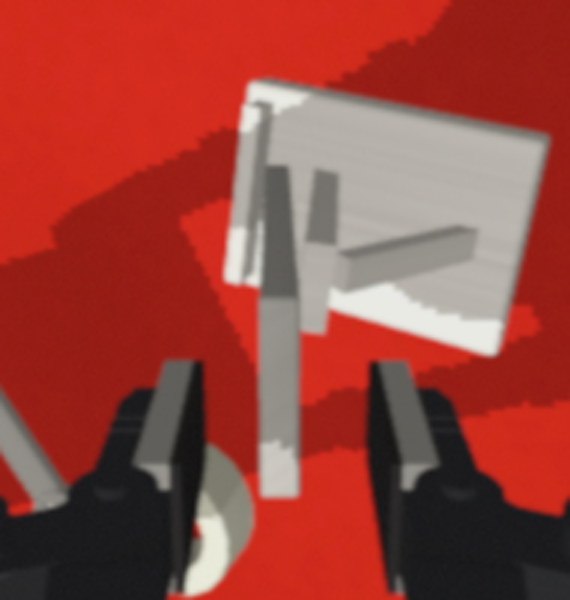

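Request:
servo_tool(increments=[[-0.001,-0.002,0.012,0.005,0,0.002,0.3],[-0.001,-0.0025,0.024,0.005,0,0.002,0.3],[-0.001,-0.0025,0.036,0.005,0,0.002,0.3],[-0.001,-0.0025,0.048,0.005,0,0.002,0.3],[-0.001,-0.0025,0.05,0.005,0,0.002,0.3]])

```text
clock: 19.85
position: [0.5467, 0.2731, 0.0567]
ee_rot: [0.749, 0.629, -0.133, -0.159]
ft_force: [-0.7, 0.6, 0.2]
grip_width: 0.0301
```

Run:
```python
from h import *
p,T=g2(.045); delta(p,T); print(status.state()['ft_force'],status.state()['joint_pos'].round(2))
im=imaging.camera('wrist'); i=imaging.camera_info('wrist'); crop(im,230,120,420,320,3,'pics/w29.png')
im=imaging.camera('scene'); crop(im,375,150,435,210,10,'pics/c29.png')
```

```text
shift [-0.0002 -0.0001 -0.0006] turn [-0.0013 -0.0009  0.0001] |d| 0.001 deg 0.1
[-0.73382734  0.60934706  0.20257747] [0.29 0.49 1.06 0.2  1.95 0.51]
```

View pics/w29.png

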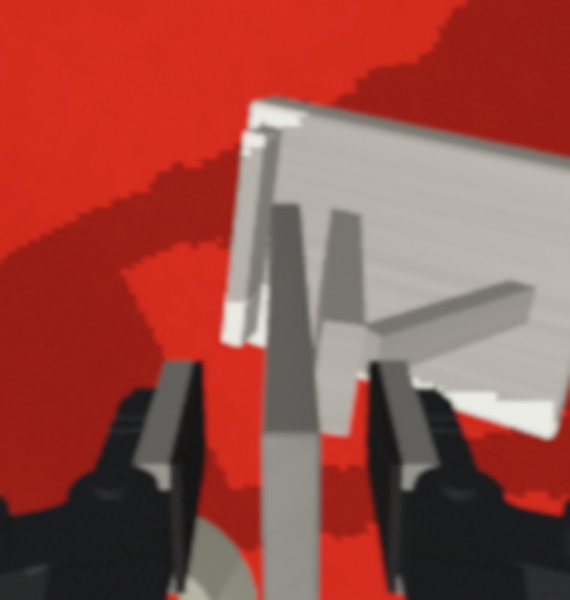

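View pics/c29.png

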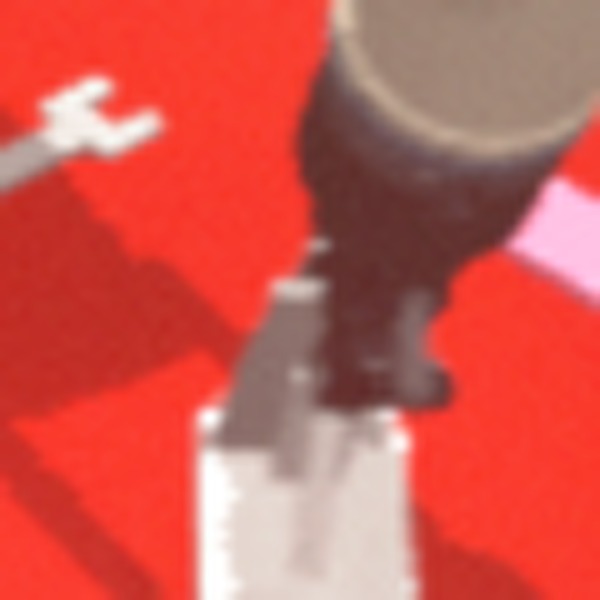

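Run:
```python
from h import *
s=status.state(); r=R.from_quat(s['ee_rot']); i=imaging.camera_info('scene'); w=imaging.camera_info('wrist')
W=lambda L:s['position']+r.apply(L)
f=lambda P:((w2p(i,P)+.5-[375,150])*10).round(0).tolist()
g=lambda P:((w2p(w,P)+.5-[230,120])*3).round(0).tolist()
for x in (.011,-.011):
    L=[[x,.0145,-.036],[x,.030,-.036],[x,-.0145,-.036],[x,.0145,-.073]]; print(x,f(W(L)),g(W(L)))
a,T=g2(0,0); u=-T.as_matrix()[:,2]; n=-T.as_matrix()[:,1]; h=T.as_matrix()[:,0]*.022
P=[a+.12*u+h,a+.12*u-h,a+.12*u+h+.008*n,a+h,a-h]; print('packer nose low+y,low-y,up+y, foot+y,-y',f(P),g(P))
```

```text
0.011 [[369.0, 382.0], [373.0, 425.0], [360.0, 301.0], [394.0, 332.0]] [[368.0, 371.0], [455.0, 372.0], [204.0, 371.0], [393.0, 494.0]]
-0.011 [[301.0, 382.0], [305.0, 425.0], [293.0, 301.0], [324.0, 332.0]] [[364.0, 479.0], [448.0, 479.0], [208.0, 479.0], [387.0, 626.0]]
packer nose low+y,low-y,up+y, foot+y,-y [[426.0, 299.0], [286.0, 299.0], [423.0, 277.0], [345.0, 454.0], [218.0, 454.0]] [[315.0, 429.0], [312.0, 696.0], [254.0, 429.0], [300.0, 197.0], [300.0, 349.0]]
```

Pads straddle the plate centrally and the wrist view matches the model within 1–2 px. Closing.

Request:
servo_tool(increments=[[0,0,0,0,0,0,0.5],[0,0,0,0,0,0,0.7],[0,0,0,0,0,0,1],[0,0,0,0,0,0,1],[0,0,0,0,0,0,1]])

```text
clock: 20.45
position: [0.5476, 0.2732, 0.0586]
ee_rot: [0.749, 0.629, -0.131, -0.158]
ft_force: [0.5, -0.1, 4.6]
grip_width: 0.0076
```

Run:
```python
from h import *
s=status.state(); print(s['ft_force'],s['grip_width'],s['moment'])
im=imaging.camera('wrist'); i=imaging.camera_info('wrist'); crop(im,230,120,420,320,3,'pics/w30.png')
```

```text
[ 0.52942262 -0.05152253  4.63267287] 0.007586318994709372 [0.0868046  0.04012594 0.01036376]
```

View pics/w30.png

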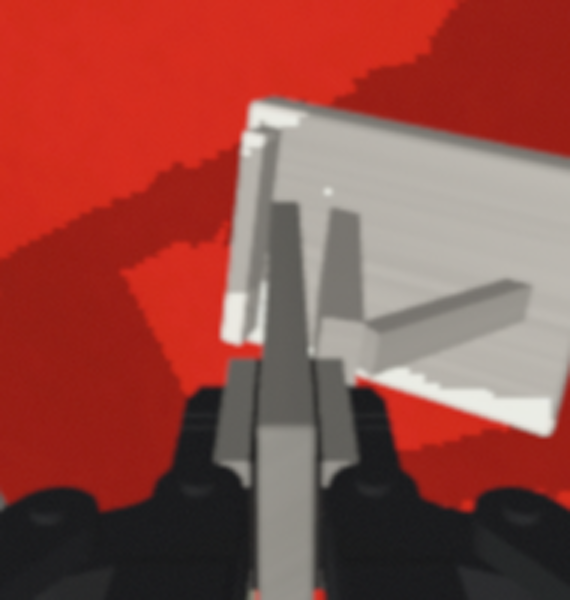

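Gripped across the broad faces (7.6 mm). Lifting along the packer's axis.

Request:
servo_tool(increments=[[0,0,-0.008,0,0,0,1],[0,0,-0.025,0,0,0,1],[0,0,-0.05,0,0,0,1],[0,0,-0.085,0,0,0,1],[0,0,-0.12,0,0,0,1]])

```text
clock: 21.0
position: [0.5951, 0.2643, 0.1674]
ee_rot: [0.749, 0.629, -0.133, -0.159]
ft_force: [0.7, 0.2, -3.0]
grip_width: 0.0073
```

```bash
cat >> h.py <<'E'
RACK=((.5239,-.2808),-.289)
def bay(h): return pose(*RACK,[-.031,0,.008+h]), grasp2(RACK[1],90.)[0]
E
python3 - <<'E'
from h import *
s=status.state(); print(s['ft_force'],s['grip_width'],s['position'],s['joint_pos'].round(2))
im=imaging.camera('side'); crop(im,150,120,330,255,4.4,'pics/s31.png')
p,T=bay(.24); print(p); delta(p,T)
E
```

```text
[ 0.72388708  0.18397776 -3.03451696] 0.007283484371423802 [0.5951087  0.26426717 0.16736208] [0.27 0.61 0.7  0.21 2.19 0.53]
[ 0.49418559 -0.27196519  0.248     ]
shift [-0.5453 -0.038  -0.067 ] turn [-0.4083  0.019   0.1125] |d| 0.551 deg 24.3
```

View pics/s31.png

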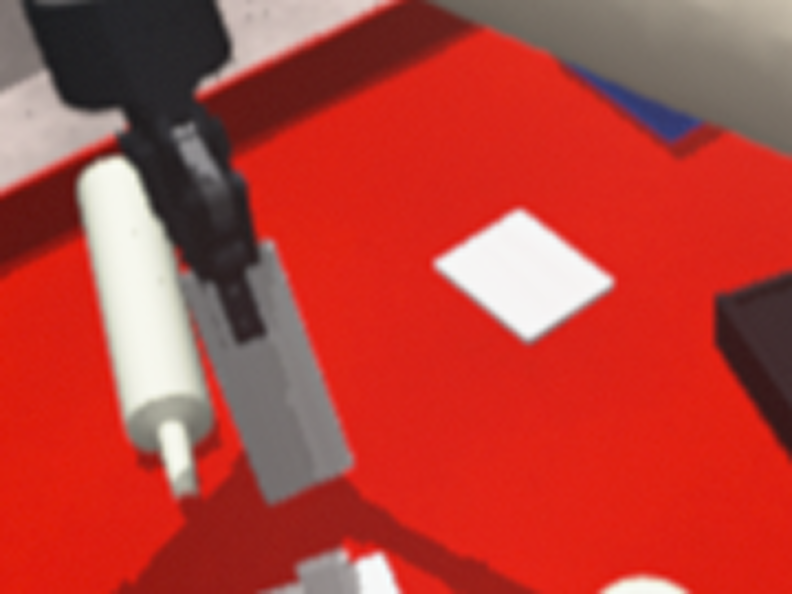

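Request:
servo_tool(increments=[[-0.02,-0.002,-0.02,-0.03,0.001,0.008,1],[-0.055,-0.005,-0.045,-0.07,0.003,0.018,1],[-0.095,-0.009,-0.065,-0.11,0.005,0.03,1],[-0.14,-0.012,-0.075,-0.15,0.006,0.04,1],[-0.185,-0.016,-0.08,-0.19,0.008,0.05,1]])

```text
clock: 21.55
position: [0.5803, 0.0775, 0.2472]
ee_rot: [0.777, 0.619, -0.072, -0.085]
ft_force: [0.8, 0.1, -2.8]
grip_width: 0.0071
```

Run:
```python
from h import *
p,T=bay(.24); delta(p,T); print(status.state()['joint_pos'].round(2))
```

```text
shift [-0.3599 -0.0057  0.0029] turn [-0.2221  0.014   0.0635] |d| 0.36 deg 13.3
[0.04 0.28 0.95 0.06 2.13 0.29]
```

Request:
servo_tool(increments=[[-0.045,-0.001,0,-0.03,0.002,0.008,1],[-0.09,-0.001,0,-0.06,0.004,0.016,1],[-0.135,-0.002,0,-0.09,0.006,0.024,1],[-0.175,-0.003,0,-0.12,0.007,0.032,1],[-0.215,-0.003,0,-0.14,0.009,0.04,1]])

```text
clock: 22.05
position: [0.5285, -0.1313, 0.2484]
ee_rot: [0.794, 0.607, -0.027, -0.032]
ft_force: [0.6, 0.0, -3.1]
grip_width: 0.0072
```

Run:
```python
from h import *
p,T=bay(.24); delta(p,T); print(status.state()['joint_pos'].round(2))
```

```text
shift [-0.1448  0.0039  0.0007] turn [-0.0844  0.005   0.0233] |d| 0.145 deg 5.0
[-0.3   0.04  1.2  -0.01  1.99 -0.04]
```

Request:
servo_tool(increments=[[-0.04,0.001,0,-0.02,0.001,0.006,1],[-0.08,0.002,0,-0.05,0.003,0.012,1],[-0.115,0.003,0,-0.07,0.004,0.018,1],[-0.145,0.004,0,-0.084,0.005,0.023,1],[-0.145,0.004,0,-0.084,0.005,0.023,1]])

```text
clock: 22.55
position: [0.4935, -0.2741, 0.2479]
ee_rot: [0.803, 0.596, -0.001, -0.001]
ft_force: [-1.3, 1.1, -2.8]
grip_width: 0.0069
```

Run:
```python
from h import *
import pickle
s=status.state(); p,T=bay(.24); delta(p,T); print(s['joint_pos'].round(2),s['qd'].round(3))
i=imaging.camera_info('wrist'); im=imaging.camera('wrist'); cv2.imwrite('pics/w32.png',im[:,:,::-1]); pickle.dump((i,im,s),open('w32.pkl','wb'))
im=imaging.camera('side'); crop(im,370,60,450,190,4.6,'pics/s32.png')
im=imaging.camera('scene'); crop(im,190,120,280,240,5,'pics/c32.png')
```

```text
shift [ 0.0022  0.     -0.0001] turn [-0.0026  0.0008 -0.0045] |d| 0.002 deg 0.3
[-0.57  0.01  1.23 -0.    1.9  -0.27] [ 0.06  -0.001  0.     0.04   0.025  0.042]
```

View pics/w32.png

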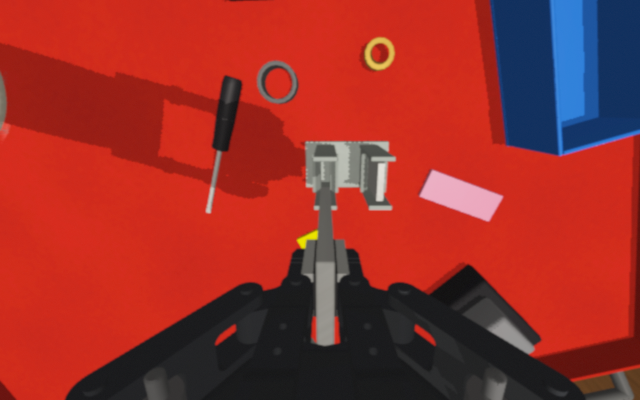

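View pics/s32.png

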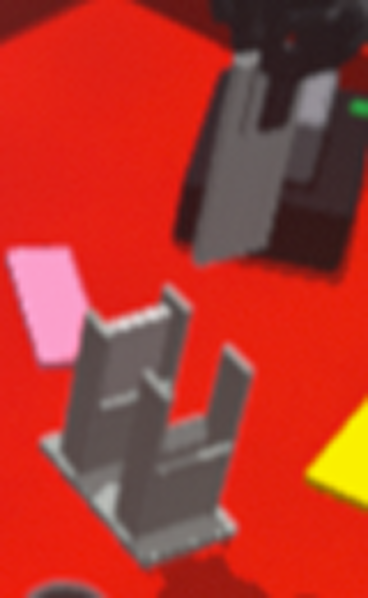

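View pics/c32.png

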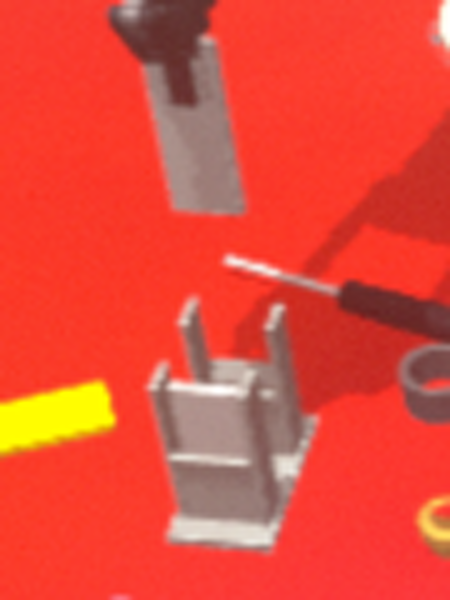

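Run:
```python
from h import *
import pickle
i,im,s=pickle.load(open('w32.pkl','rb')); imaging.camera('side')
i=imaging.camera_info('wrist'); im=imaging.camera('wrist'); s=status.state(); pickle.dump((i,im,s),open('w33.pkl','wb')); print(s['position'],s['qd'].round(3))
crop(im,290,125,410,225,6.6,'pics/w33.png')
f=lambda P:((w2p(i,P)+.5-[290,125])*6.6).round(0).tolist()
Rk=lambda L:[pose(*RACK,l) for l in L]
print('base +y edge corners z8',f(Rk([[-.06,.034,.008],[.06,.034,.008]])))
print('cheek tops at bay (y=+25 inner) z.120', f(Rk([[-.031-.0065,.025,.12],[-.031+.0065,.025,.12],[-.031-.0065,-.025,.12],[-.031+.0065,-.025,.12]])))
print('floor corners',f(Rk([[-.0375,.025,.008],[-.0245,.025,.008]])))
```

```text
[ 0.49573855 -0.26973284  0.24881435] [ 0.006 -0.001 -0.004 -0.002 -0.002 -0.001]
base +y edge corners z8 [[102.0, 129.0], [653.0, 130.0]]
cheek tops at bay (y=+25 inner) z.120 [[195.0, 265.0], [275.0, 265.0], [196.0, 555.0], [272.0, 555.0]]
floor corners [[206.0, 171.0], [265.0, 171.0]]
```

View pics/w33.png

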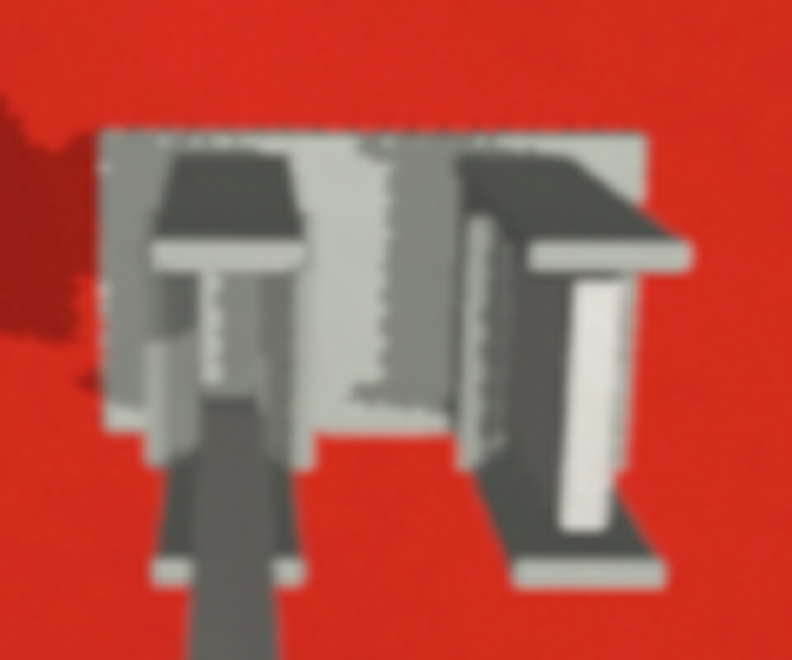

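Wrist view: the empty-bay cheek midline is at crop column 229 and the packer's tail is also at 229. Only about 2 mm along the rack's y needs correcting. Lowering to just above the lips.

Request:
servo_tool(increments=[[-0.002,0,0.02,0,0,-0.004,1],[-0.002,0,0.045,0,0,-0.004,1],[-0.002,0,0.075,0,0,-0.004,1],[-0.002,0,0.105,0,0,-0.004,1],[-0.002,0,0.12,0,0,-0.004,1]])

```text
clock: 23.3
position: [0.4941, -0.2707, 0.1257]
ee_rot: [0.8, 0.601, -0.001, -0.003]
ft_force: [-0.5, 1.3, -4.1]
grip_width: 0.0072
```

Request:
servo_tool(increments=[[0,0,0,0,0,0,1],[0,0,0,0,0,0,1]])

```text
clock: 23.5
position: [0.4953, -0.2724, 0.1303]
ee_rot: [0.8, 0.6, 0.0, 0.0]
ft_force: [0.4, -0.7, -1.7]
grip_width: 0.0072
```

Run:
```python
from h import *
s=status.state(); p,T=bay(.045); delta(p,T); print(s['position'],s['ft_force'].round(1),s['qd'].round(3))
i=imaging.camera_info('wrist'); im=imaging.camera('wrist'); crop(im,270,100,430,240,5,'pics/w34.png')
im=imaging.camera('side'); crop(im,370,60,450,190,4.6,'pics/s34.png')
im=imaging.camera('scene'); crop(im,190,150,280,240,6.5,'pics/c34.png')
```

```text
shift [ 0.0001 -0.0012  0.0773] turn [0.0003 0.     0.0055] |d| 0.077 deg 0.3
[ 0.4953179  -0.27235671  0.1303357 ] [ 0.4 -0.7 -1.7] [-0.002 -0.014 -0.03   0.    -0.002  0.   ]
```

View pics/w34.png

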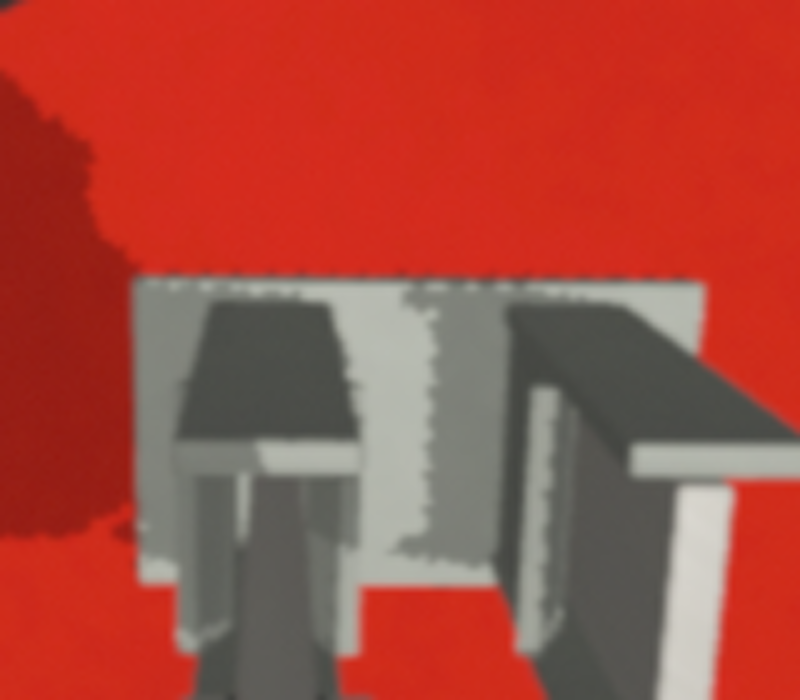

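View pics/s34.png

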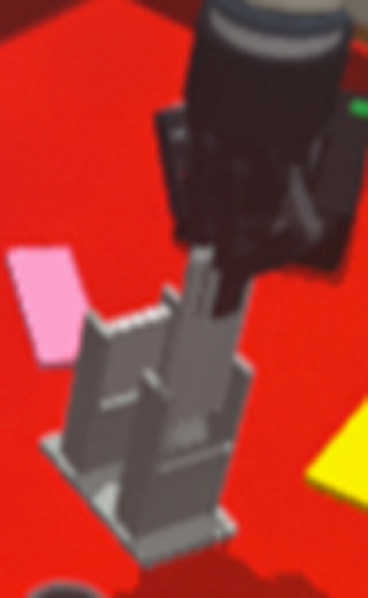

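View pics/c34.png

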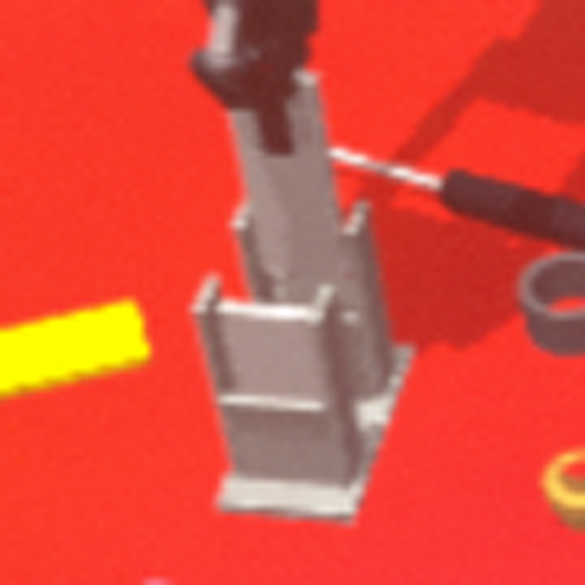

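Request:
servo_tool(increments=[[0,-0.001,0.008,0,0,0.003,1],[0,-0.001,0.018,0,0,0.003,1],[0,-0.001,0.028,0,0,0.003,1],[0,-0.001,0.038,0,0,0.003,1],[0,-0.001,0.038,0,0,0.003,1]])

```text
clock: 24.15
position: [0.4926, -0.2716, 0.0882]
ee_rot: [0.801, 0.599, -0.001, -0.002]
ft_force: [-0.4, 0.7, -3.8]
grip_width: 0.0072
```

Run:
```python
from h import *
s=status.state(); p,T=bay(.045); delta(p,T); print(s['position'],s['ft_force'].round(1),s['moment'].round(2))
i=imaging.camera_info('wrist'); im=imaging.camera('wrist'); crop(im,270,120,430,260,5,'pics/w35.png')
```

```text
shift [0.     0.0018 0.0352] turn [-0.005  -0.0015  0.0016] |d| 0.035 deg 0.3
[ 0.49260026 -0.27158706  0.0882158 ] [-0.4  0.7 -3.8] [0.04 0.04 0.03]
```

View pics/w35.png

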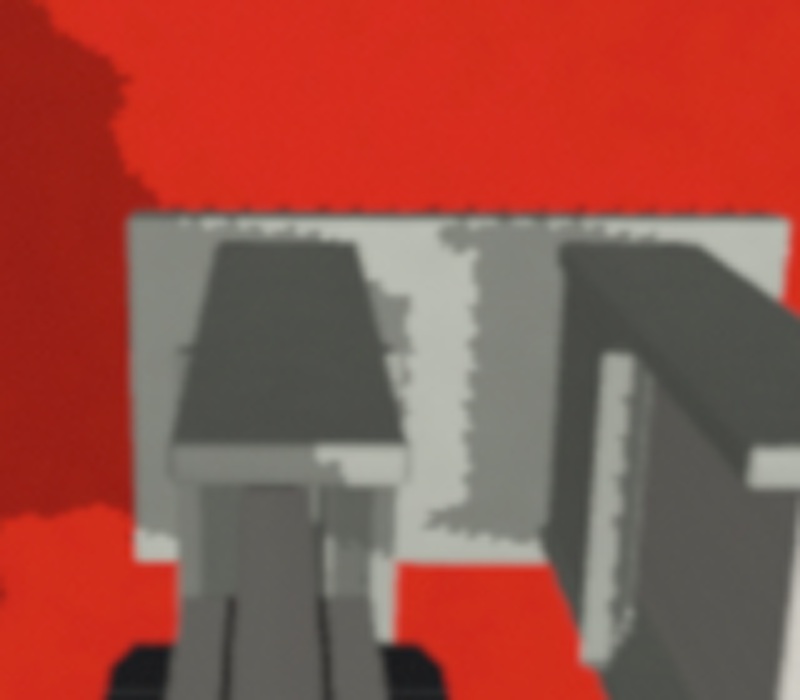

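Request:
servo_tool(increments=[[0,0.001,0.003,0.002,0,0.001,1],[0,0.0015,0.008,0.002,0,0.001,1],[0,0.0015,0.014,0.002,0,0.001,1],[0,0.0015,0.02,0.002,0,0.001,1],[0,0.0015,0.02,0.002,0,0.001,1]])

```text
clock: 24.7
position: [0.4945, -0.2723, 0.0696]
ee_rot: [0.801, 0.598, -0.001, -0.002]
ft_force: [-0.9, 0.1, -3.1]
grip_width: 0.0073
```

Run:
```python
from h import *
s=status.state(); p,T=bay(.045); delta(p,T); print(s['position'],s['ft_force'].round(1),s['moment'].round(2))
i=imaging.camera_info('wrist'); im=imaging.camera('wrist'); crop(im,270,140,430,280,5,'pics/w36.png')
im=imaging.camera('scene'); crop(im,190,150,280,240,6.5,'pics/c36.png')
```

```text
shift [ 0.0002 -0.0004  0.0166] turn [-0.005  -0.0009  0.0007] |d| 0.017 deg 0.3
[ 0.49454783 -0.27231827  0.06960736] [-0.9  0.1 -3.1] [ 0.06 -0.02 -0.  ]
```

View pics/w36.png

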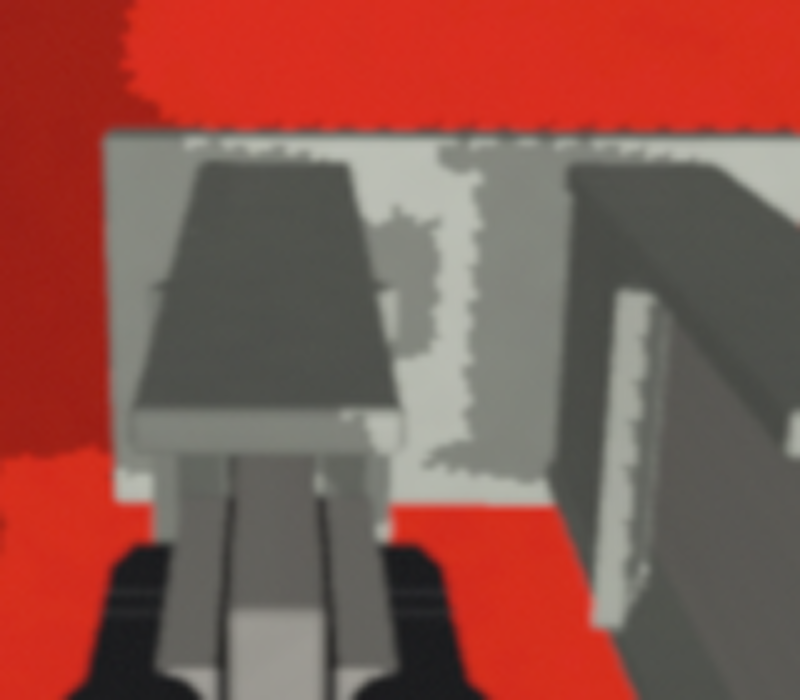

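View pics/c36.png

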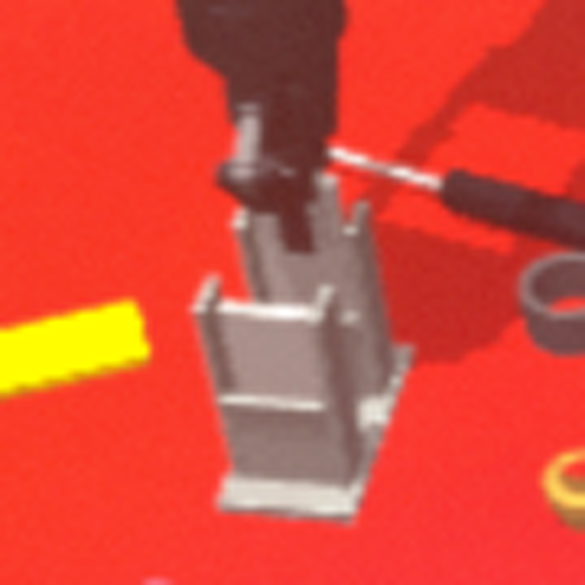

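Request:
servo_tool(increments=[[0,-0.0007,0.003,0,0,0,1],[0,-0.0007,0.006,0,0,0,1],[0,-0.0007,0.009,0,0,0,1],[0,-0.0007,0.012,0,0,0,1],[0,-0.0007,0.012,0,0,0,1]])

```text
clock: 25.3
position: [0.4942, -0.2723, 0.0584]
ee_rot: [0.801, 0.598, -0.001, -0.002]
ft_force: [0.5, 0.6, -2.9]
grip_width: 0.0071
```

Run:
```python
from h import *
s=status.state(); p,T=bay(.045); delta(p,T); print(s['position'],s['ft_force'].round(1),s['moment'].round(2))
```

```text
shift [ 0.0003 -0.0001  0.0054] turn [-0.0038 -0.0006  0.0007] |d| 0.005 deg 0.2
[ 0.49419375 -0.27231457  0.05840818] [ 0.5  0.6 -2.9] [ 0.01  0.01 -0.06]
```

Free of the walls. Feeling for the floor.

Request:
servo_tool(increments=[[0,0,0.001,0,0,0,1],[0,0,0.002,0,0,0,1],[0,0,0.003,0,0,0,1],[0,0,0.004,0,0,0,1]])

```text
clock: 25.7
position: [0.4946, -0.2726, 0.0553]
ee_rot: [0.801, 0.598, -0.001, -0.001]
ft_force: [-1.2, -0.5, 4.2]
grip_width: 0.0071
```

Request:
servo_tool(increments=[[0,0,0.001,0,0,0,1],[0,0,0.002,0,0,0,1],[0,0,0.002,0,0,0,1]])

```text
clock: 26.0
position: [0.4949, -0.2728, 0.0553]
ee_rot: [0.801, 0.598, -0.0, -0.0]
ft_force: [-2.5, 1.1, 7.0]
grip_width: 0.0075
```

Floor contact (about 10 N) at the expected height. Opening gently.

Request:
servo_tool(increments=[[0,0,-0.001,0,0,0,0.75],[0,0,-0.001,0,0,0,0.6],[0,0,-0.001,0,0,0,0.4],[0,0,-0.001,0,0,0,0.3],[0,0,-0.001,0,0,0,0.3]])

```text
clock: 26.5
position: [0.4944, -0.2725, 0.0539]
ee_rot: [0.801, 0.598, -0.001, -0.001]
ft_force: [-0.5, -0.2, -0.1]
grip_width: 0.0298
```

Run:
```python
from h import *
s=status.state(); print(s['position'],s['ft_force'].round(1),s['grip_width'])
i=imaging.camera_info('wrist'); im=imaging.camera('wrist'); crop(im,250,140,410,280,5,'pics/w37.png')
```

```text
[ 0.49444345 -0.27246803  0.05394784] [-0.5 -0.2 -0.1] 0.02982037865721063
```

View pics/w37.png

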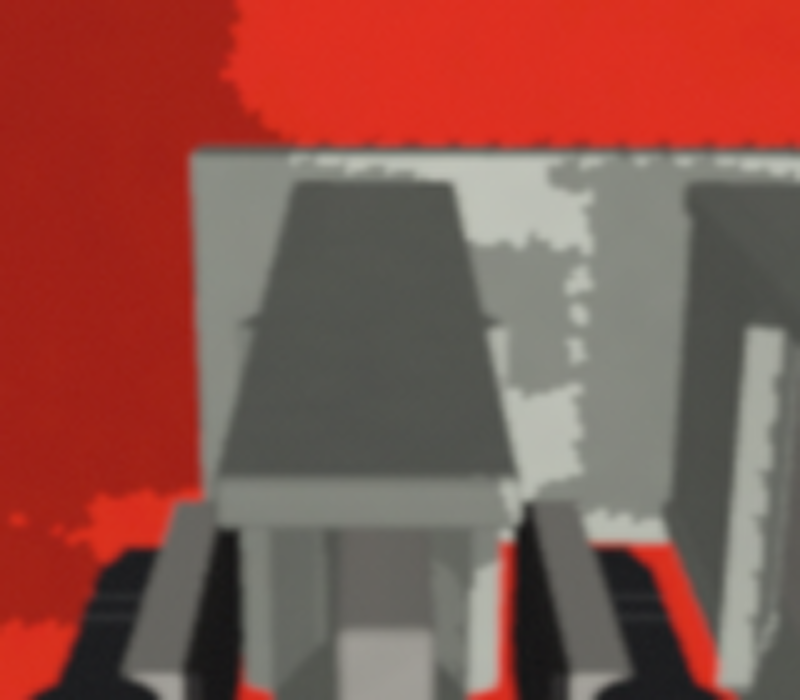

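Request:
servo_tool(increments=[[0,0,-0.015,0,0,0,0.3],[0,0,-0.04,0,0,0,0.3],[0,0,-0.07,0,0,0,0.3],[0,0,-0.11,0,0,0,0.3],[0,0,-0.15,0,0,0,0.3]])

```text
clock: 27.05
position: [0.4946, -0.2725, 0.2066]
ee_rot: [0.801, 0.598, -0.001, -0.001]
ft_force: [1.1, -0.6, 0.5]
grip_width: 0.03
```

Request:
servo_tool(increments=[[0.03,0,-0.03,0,0,0,0.3],[0.06,0,-0.05,0,0,0,0.3],[0.1,0,-0.05,0,0,0,0.3],[0.13,0,-0.05,0,0,0,0.3],[0.13,0,-0.05,0,0,0,0.3]])

```text
clock: 27.55
position: [0.5328, -0.1448, 0.256]
ee_rot: [0.8, 0.6, 0.0, -0.001]
ft_force: [-0.2, -0.9, 0.0]
grip_width: 0.0298
```

Run:
```python
from h import *
s=status.state(); print(s['position'],s['ft_force'].round(1),s['clock'])
im=imaging.camera('side'); crop(im,370,80,450,190,5.4,'pics/s38.png'); 
im=imaging.camera('scene'); crop(im,190,150,280,240,6.5,'pics/c38.png'); cv2.imwrite('pics/c38f.png',im[:,:,::-1])
j=imaging.camera_info('scene'); f=lambda L:((w2p(j,[pose(*RACK,l) for l in L])+.5-[190,150])*6.5).round(0).tolist()
print('expected nose top corners',f([[-.027,.022,.128],[-.027,-.022,.128],[-.035,.022,.128],[-.035,-.022,.128]]), 'cheek top -x bay outer',f([[-.031,.025,.12],[-.031,-.025,.12]]))
i=imaging.camera_info('side'); f=lambda L:((w2p(i,[pose(*RACK,l) for l in L])+.5-[370,80])*5.4).round(0).tolist()
print('side expected',f([[-.027,.022,.128],[-.027,-.022,.128],[-.035,.022,.128],[-.035,-.022,.128]]),f([[-.031,.025,.12],[-.031,-.025,.12]]))
```

```text
[ 0.5328233  -0.14484469  0.25596258] [-0.2 -0.9  0. ] 27.55
expected nose top corners [[346.0, 210.0], [257.0, 203.0], [351.0, 199.0], [261.0, 192.0]] cheek top -x bay outer [[357.0, 217.0], [256.0, 210.0]]
side expected [[185.0, 325.0], [260.0, 300.0], [194.0, 334.0], [270.0, 310.0]] [[181.0, 344.0], [267.0, 316.0]]
```

View pics/s38.png

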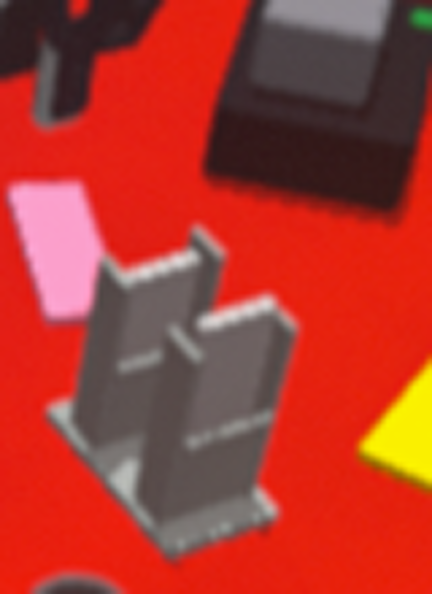

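View pics/c38.png

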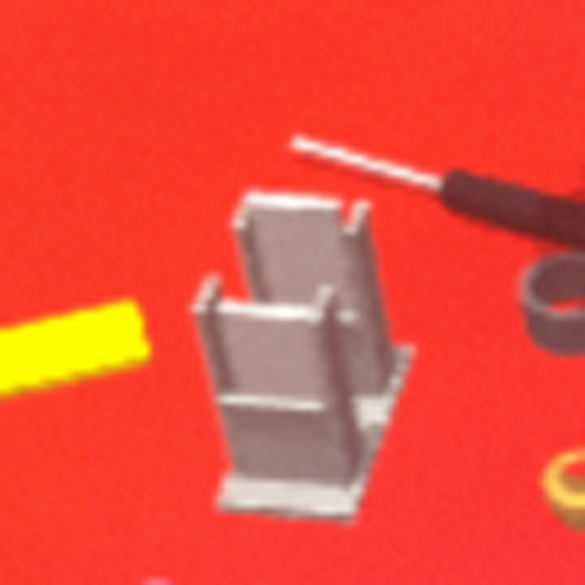

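View pics/c38f.png

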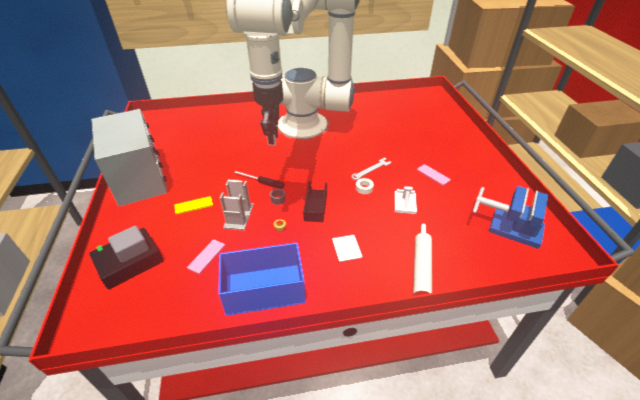

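The packer stands in the empty bay with its top edge just above the cheeks, as expected. Bystanders are in place and the arm is clear. Handing in.

Run:
```python
from bench import job
print(job.job_done())
```

```text
the job is handed in; nothing more can be done
None
```

The packer now stands upright on the floor of the rack's empty bay, let go, and the job was handed in at about 27.7 s of the 72 s. `job_done` gave no verdict.

**What I did:**
- Pressed the tail down with the shut fingertips and drew the packer 14 mm down the ramp to the stop. It stayed tipped by itself; I read about 11 N at the fingers.
- Lifted it by its narrow edges at the raised end, leaned it in the rest and let go.
- Gripped it again across its broad faces, carried it upright and lowered it into the bay until it touched the floor (about 10 N), then opened the fingers and backed off.

**Last checks:**
- In the scene and side pictures, its top edge is just above the cheeks, within about 1 px of the height expected for standing on the floor. It sits slightly towards one cheek, within the 3 mm of play.
- The other things look unmoved, and the arm was clear, reading only sensor noise (under 1 N).

**What disagreed on the way:**
- **Finger length:** the shut fingertips were about 33 mm behind the reported TCP. My first press met nothing, so I allowed for this in every later move.
- **Joint limit:** joint 6 reached its limit at the rest, so the packer was set down turned about 7° from the rest and leaning about 66° instead of 70°. It still stood there freely.

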